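Feel out the heavy side of an eccentric drum in the bench vise

TASK

An eccentric weight is hidden inside the closed drum that is clamped by its bearing in the small bench vise. Take the drum by the handle on its face and turn it slowly through at least one full turn, either way round, feeling where it pulls, then turn it until its heavy side hangs straight down, ready to be marked, and finish while still gripping the handle and holding the drum still there. Leave the other things on the bench alone.

Things in the scene. Friction and masses are not known exactly. Their poses are not given: they have to be found in the camera images.
- vise: small bench vise fixed to the bench, about 140 mm across its foot and 195 mm high, with a bearing block in its jaws. Origin: centre of its underside, on the bench. The drum's axle is level, 170 mm up, and runs along the vise's own -y axis; nothing is in front of the drum's face (on its -y side) except the handle and the stud.
- axle (a point): fixed point: centre of the drum's front face, on the axle, 75 mm from the vise's origin along its -y and 170 mm above the bench. Same axes as the vise. The drum is a closed plain aluminium disc, 130 mm in diameter and 28 mm thick, lying behind this face (towards +y).
- wheel (a joint): turn of the drum in rad, counted over several turns. 0: handle straight up; grows clockwise as seen facing the drum's front: the handle's axis is 45 mm * (sin, 0, cos) of it from the axle in the vise's x, y, z. The bearing has 0.205 N m of friction: the drum stays where left, the handle takes about 4.6 N to push steadily round, and at a standstill friction may hold back any part of that, either way.
- drum_middle (a point): centre of the drum's thickness, 14 mm behind its front face. The unseen weight sits off-centre in here at an unknown angle to the handle. Its gravity torque is 0.16 to 0.19 N m when the heavy side is level with the axle: there the push on the handle is 3.5 to 4.3 N more than 4.6 N if that side rises, as much less if it sinks; it is 4.6 N when it passes straight up or down.
- stud (a point): short steel stud on the drum's face opposite the handle, 28 mm in diameter and 16 mm long, 45 mm from the axle. It exactly cancels the handle's own weight, so neither the stud nor the handle shows where the heavy side is. Point: its centre on the drum's face.
- grip: black sleeve that spins freely on the handle pin, 20 mm in diameter and 52 mm long, its axis parallel to the axle and 45 mm from it. Origin: middle of the sleeve, 60 mm in front of the drum's face. Can be pinched across its diameter from above at any turn of the drum.
- screwdriver: screwdriver lying on the bench, 200 mm long, 26 mm thick; bystander. Origin: middle of its length, on the bench; x towards the blade.
- spool: grey spool, 60 mm in diameter, 40 mm high, standing on the bench; bystander. Origin: centre of its underside.
- board: green circuit board lying on the bench, 90 x 65 mm, 15 mm high with its parts; bystander. Origin: centre of its underside.
- pot: small amber glass pot with a lid, 50 mm in diameter and 50 mm high; bystander. Origin: centre of its underside.
Not all that is in view belongs to the job. What is shaped like the vise but blue or green is not meant.

How it is judged (in metres and radians):
On the way, in this order (a step that is already met when the one before it is completed fails the run):
1. the drum is turned, either way, well past half a turn ((value of joint wheel above 4 rad or value of joint wheel below -4 rad)).
2. the drum has come full circle: the handle is back where it started, or beyond ((((value of joint wheel above 5 rad or value of joint wheel below -5 rad) and distance of grip from where it was at the start of the episode below 0.012 m) or value of joint wheel above 7.1 rad or value of joint wheel below -7.1 rad)).
At the end, for the whole second after the job is handed in: the drum's heavy side is within 20 degrees of straight down, the drum is still (under 0.15 rad/s), and the fingers still grip the handle's sleeve (more than 3 N) (angle between slug_c0's own z axis and vertical below 0.35 rad and velocity of joint wheel between -0.15 and 0.15 rad/s and contact force between the fingers and grip above 3 N); the arm keeps its last pose, push and grip.
It fails at once if a bystander (screwdriver, board, spool or pot) is moved by more than 30 mm (distance of any of screwdriver, board, spool, pot from where it was at the start of the episode above 0.03 m).
It also fails if it takes over 72 s, if anything falls off the work surface, if the arm or the gripper's body presses on something with over 40 N, if the wrist force passes 120 N, or if a joint passes its speed limit or range.

ROBOT

A 7-joint arm with a two-finger parallel gripper is mounted at the origin on the work surface. World frame = base frame: x ahead of the robot, y to its left, z up, the work surface at z = 0. Lengths are in m, angles in degrees, forces in N, time in s.
With the tool pointing down it reaches from about 0.425 to 0.875 m from the base axis. Payload 4.7 kg.
Tool frame: the origin (TCP) lies at the very end of the fingers, on their centre line; the grasp point (between the pads) lies 19 mm behind it; z points along the fingers, y is the direction in which the jaws open and shut (so a half turn about z gives the same grasp; the last joint's range is limited). The gripper opens to 87 mm and grips with 3 to 60 N. Pads are 19 mm wide; open, the fingers measure 117 mm over their backs; the gripper's body (75 mm by 190 mm) begins 51 mm behind the grasp point.
Start: joints at [-73.161, 18.392, -4.016, 83.108, 1.295, 78.541, -3.26], TCP at [0.18, 0.625, 0.223] pointing down, gripper open.
Joint ranges: [-163.93, 163.93], [-17.29, 119.83], [-79.2, 71.16], [3.27, 140.29], [-89.18, 269.18], [5.43, 117.66], [-154.24, 154.24]. Speed limits (degrees/s): [147.25, 147.25, 180, 180, 180, 180, 180].

INTERFACE

Orientations are given as [roll, pitch, yaw] about the fixed x, y, z axes, in that order (R = Rz(yaw) Ry(pitch) Rx(roll)).
In Python, from bench import sensors, grab_frame, close_job gives the robot as it stands.
- The arm moves only by the tool send_rows, never from a script. Its argument "motion" is a list of rows, each an object of numbers: "tx", "ty", "tz": the shift along the tool's x, y, z in m; "roll": the turn about the tool's z in degrees; "grip": the closure, from 0 (fully open) to 1 (shut). A call has 1 to 12 rows; each row is the pose to reach, as a shift and turn from the pose commanded when the call began, along the tool's axes at that moment; what a row does not reach only later rows make up. A row lasts 1/12 s, in which the tool goes at most 41.7 mm and 7.16 degrees, less where a joint would pass 70% of its speed; a pose out of reach is approached as far as the arm can. A call with a gripper value outside its range is refused whole. The fingers move at their own pace and stop on an object; the grip force is fixed at half the most. Time passes only in rows, so rows that repeat a pose let the fingers close. It gives the time, the measured TCP pose, the force and the opening at its end, in the units of the state.
- sensors.observe(): the state, without advancing time (a new reading comes with each control period).
- grab_frame(name): name is "scene" or "top"; returns a dict with "frame" (400x640x3 uint8, red, green, blue), "range_z" (400x640 float32, m along the optical axis (not along the pixel's ray), 0 where there is no reading), "fov_y" (degrees; the focal length in pixels is half the picture's height over the tangent of half this angle, whatever the lens; pixels are square), "cx", "cy" (the principal point, pixels), "k1" (the pictures are not rectified: a ray, as slopes to the right and down, at radius r is drawn at 1 + k1 r^2 times it, then the intrinsics apply), "eye" and "attitude" of the camera in the world. Camera axes: x right, y down, z forward; pixel columns grow to the right and rows downward; lengths in m; the calibration is good to about 2 mm. A picture is of the moment at which its call begins.
- close_job(): hands the job in, once; it reports no verdict.
The state is a dict: "clock": time; "joint_pos": joint angles; "qd": joint speeds; "effort": joint torques, N m; "ee_pos": TCP position; "orientation": TCP orientation; "contact_force": force on the tool from outside, world axes, zero at the start; "ft_torque": the same for the moment, N m; "finger_gap": finger opening in m.
Only numpy, scipy, OpenCV 4.12 (cv2) and the standard library are available. Lean on these libraries where they do the work, as an engineer would, in place of code of your own. Each camera call takes 0.05 s, during which the arm holds its last target.

## Working session

There is one attempt and no reset: what is moved stays moved. The work goes in short steps, Python scripts to look and compute and a tool call to move; the robot and the scene stay as the last step left them, time stands still between calls to the robot, and variables do not carry over. Pictures are saved under pics/ and viewed, and the job is handed in when it is done.

Besides the shell and the picture viewer there is one more tool, called after "Request:" as name(argument=value, ...), one argument or row to a line, values as JSON. send_rows: Moves the arm, as the interface text tells. Its arguments: {"type":"object","properties":{"motion":{"type":"array"}},"required":["motion"]}

```bash
ls -la; mkdir -p pics; cat > h.py <<'E'
import numpy as np, cv2
from bench import sensors, grab_frame, close_job
E
python3 - <<'E'
from h import *
print(sensors.observe())
for n in("scene","top"):
    f=grab_frame(n); np.savez(f"pics/{n}0.npz",**f)
    cv2.imwrite(f"pics/{n}0.png",f["frame"][:,:,::-1])
    print(n,{k:v for k,v in f.items() if k not in("frame","range_z")})
E
```

```text
total 12
drwxr-xr-x  3 agent agent 4096 Dec  6 17:54 .
drwxr-xr-x 23 root  root  4096 Dec  6 17:54 ..
drwxr-xr-x  2 agent agent 4096 Dec  6 17:54 pics
{'clock': 0.0, 'joint_pos': array([-73.15962697,  18.43843806,  -4.01827507,  83.17364241,
         1.29517123,  78.53922919,  -3.26026757]), 'qd': array([ 0.04398255, -0.08387938, -0.07273602,  0.00543885,  0.06236399,
       -0.07786667,  0.09617115]), 'effort': array([ 5.48675098e-05, -4.91282129e+01, -4.03876947e-01, -3.12531924e+01,
       -6.39395602e-02,  4.35991294e-02,  1.74133506e-04]), 'ee_pos': array([0.17939166, 0.62419867, 0.22147995]), 'orientation': array([-1.79893951e+02,  4.91787785e-03,  1.63971723e+02]), 'contact_force': array([-0.08529007,  0.35208391, -0.26518007]), 'ft_torque': array([ 0.03255738, -0.01869316, -0.00939178]), 'finger_gap': 0.08729185605388604}
scene {'fov_y': 52.536419664777654, 'cx': 321.70856231787, 'cy': 197.53307621724068, 'k1': 0.0007276875888688717, 'eye': array([1.31328551, 0.09791782, 0.79446732]), 'attitude': array([-129.16843853,    0.28105681,   94.2163692 ])}
top {'fov_y': 49.12628822401092, 'cx': 323.47853856491696, 'cy': 201.08253856974156, 'k1': -0.08228067197952665, 'eye': array([0.36722734, 0.02469009, 1.40109615]), 'attitude': array([-174.35806817,   -0.46934925,  -90.44738486])}
```

View pics/scene0.png

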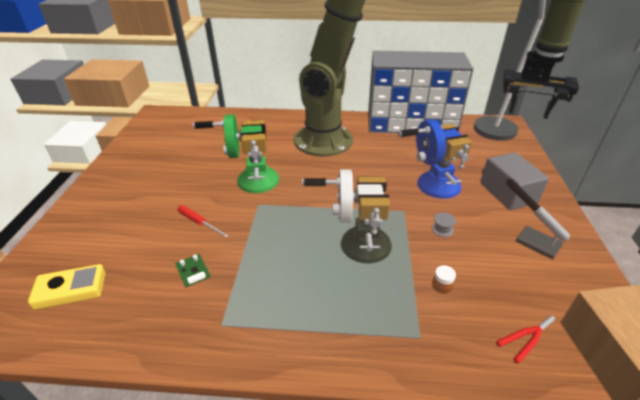

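View pics/top0.png

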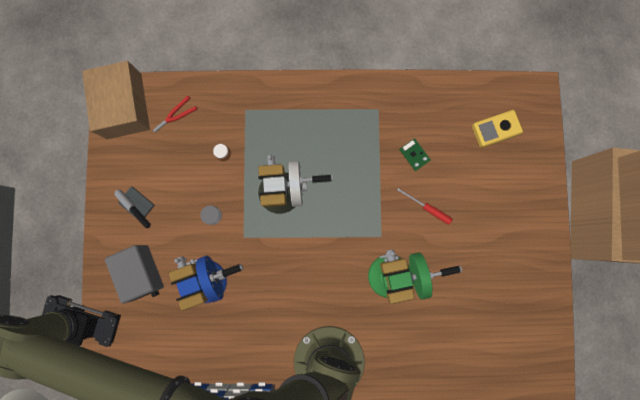

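Scene view: three vise-like things. The plain aluminium drum is at scene (347,197) / top (295,185), the green one at scene (235,135) / top (425,277), the blue one at scene (432,145) / top (212,278). I choose the plain one on the mat; its black sleeve is at scene (315,182) / top (321,179). Next, a close crop to check it and a measurement.

```bash
cat >> h.py <<'E'
from scipy.spatial.transform import Rotation as Ro
def K(f):
    h=f["frame"].shape[0]; F=h/2/np.tan(np.radians(float(f["fov_y"])/2)); return F
def ray(f,u,v):
    F=K(f); xd=(np.asarray(u,float)-f["cx"])/F; yd=(np.asarray(v,float)-f["cy"])/F
    x,y=xd.copy(),yd.copy()
    for _ in range(20):
        s=1+f["k1"]*(x*x+y*y); x,y=xd/s,yd/s
    R=Ro.from_euler("xyz",f["attitude"],degrees=True).as_matrix()
    return np.stack([x,y,np.ones_like(x)],-1)@R.T
def cloud(f):
    v,u=np.mgrid[0:400,0:640]; return f["eye"]+ray(f,u,v)*f["range_z"][...,None]
def proj(f,P):
    R=Ro.from_euler("xyz",f["attitude"],degrees=True).as_matrix()
    c=(np.asarray(P)-f["eye"])@R; x,y=c[...,0]/c[...,2],c[...,1]/c[...,2]; s=1+f["k1"]*(x*x+y*y)
    return np.stack([x*s*K(f)+f["cx"],y*s*K(f)+f["cy"]],-1)
E
python3 - <<'E'
from h import *
S=dict(np.load("pics/scene0.npz"));T=dict(np.load("pics/top0.npz"))
a=cv2.resize(S["frame"][150:270,290:410],(480,480),interpolation=2)
b=cv2.resize(T["frame"][140:230,250:340],(300,300),interpolation=2)
im=np.zeros((480,790,3),np.uint8);im[:,:480]=a;im[:300,485:785]=b
cv2.imwrite("pics/crop0.png",im[:,:,::-1])
for n,f in(("S",S),("T",T)):
    c=cloud(f)
    fr=f["frame"].astype(int)
    print(n,"table",c[300,300] if n=="S" else c[220,350])
    m=(c[...,2]>.1)&(c[...,0]>.4)&(c[...,0]<.85)&(abs(c[...,1])<.35)&(c[...,2]<.3)
    dark=m&(fr.max(2)<60)
    n_,l,st,ce=cv2.connectedComponentsWithStats(dark.astype(np.uint8))
    for i in range(1,n_):
        if st[i,4]>25:
            p=c[l==i]; print(st[i],ce[i],np.median(p,0),p.min(0),p.max(0))
E
```

```text
S table [ 7.30293214e-01 -3.14750236e-04  3.33970022e-03]
[305 180  19   5  91] [314.26373626 182.01098901] [0.55379384 0.02095803 0.22012363] [ 5.48393597e-01 -2.56308286e-04  2.14276516e-01] [0.55862967 0.04214061 0.22562994]
T table [ 0.4439534  -0.07239293  0.0007702 ]
[259 173  26   6  43] [270.58139535 175.8372093 ] [0.5585692  0.1603656  0.19139499] [0.5522798  0.12513045 0.14463132] [0.5740405  0.19429142 0.19626719]
[312 175  19   7 109] [321.33944954 178.26605505] [0.54610379 0.02033354 0.22325819] [ 0.53835811 -0.00425595  0.21609089] [0.55523929 0.04482082 0.22927932]
[259 191  27   5  48] [272.02083333 192.8125    ] [0.51054642 0.15565188 0.19118519] [0.50462464 0.12147331 0.16902566] [0.51780343 0.19350075 0.19821792]
```

View pics/crop0.png

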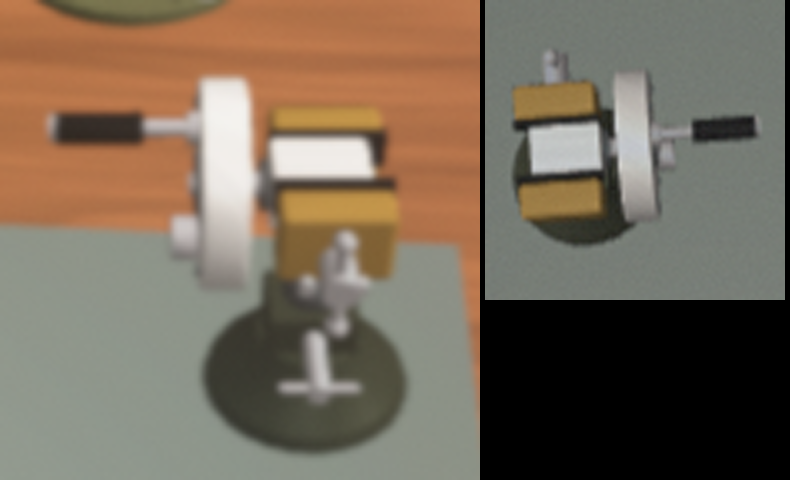

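The crop confirms it: plain aluminium drum, handle near the top with the black sleeve pointing to world -y, and the stud below. Now I fit the geometry.

```bash
python3 - <<'E'
from h import *
from scipy.optimize import least_squares
S=dict(np.load("pics/scene0.npz"));T=dict(np.load("pics/top0.npz"))
# sleeve axis in both views: dark pixels, 2D centroid + direction
def sleeve(f):
    c=cloud(f);fr=f["frame"].astype(int)
    m=(c[...,2]>.2)&(c[...,2]<.24)&(c[...,1]>-.01)&(c[...,1]<.055)&(c[...,0]>.5)&(c[...,0]<.6)&(fr.max(2)<110)
    v,u=np.nonzero(m); p=np.stack([u,v],1).astype(float); mu=p.mean(0)
    d=np.linalg.svd(p-mu)[2][0]; t=(p-mu)@d
    print("sleeve px",mu,d,t.min(),t.max(),len(p)); return mu,d
ms,ds=sleeve(S);mt,dt=sleeve(T)
ns=np.cross(ray(S,*(ms-8*ds)),ray(S,*(ms+8*ds)));nt=np.cross(ray(T,*(mt-8*dt)),ray(T,*(mt+8*dt)))
d=np.cross(ns,nt);d/=np.linalg.norm(d);print("axis dir",d)
# centre triangulation
A=[];b=[]
for f,m in((S,ms),(T,mt)):
    r=ray(f,*m);r/=np.linalg.norm(r);P=np.eye(3)-np.outer(r,r);A.append(P);b.append(P@f["eye"])
c=np.linalg.solve(sum(A),sum(b));print("sleeve centre",c,"resid",[np.linalg.norm(P@c-q) for P,q in zip(A,b)])
# drum points
pts=[]
for n,f in(("S",S),("T",T)):
    C=cloud(f);fr=f["frame"].astype(int)
    m=(C[...,2]>.09)&(C[...,2]<.25)&(C[...,1]>.07)&(C[...,1]<.125)&(C[...,0]>.45)&(C[...,0]<.64)&(fr.min(2)>120)&(np.ptp(fr,axis=2)<30)
    p=C[m];pts.append(p);print(n,len(p),p.min(0),p.max(0),np.percentile(p[:,1],[5,50,95]))
P=np.vstack(pts)
a=np.radians(4)
def res(q):
    x0,z0=q; return np.hypot((P[:,0]-x0)*1.0,P[:,2]-z0)-.065
r=least_squares(res,[.55,.17],loss="soft_l1",f_scale=.002);print(r.x,np.median(abs(r.fun)))
for q,n in zip(pts,"ST"):
    r=least_squares(lambda w:np.hypot(q[:,0]-w[0],q[:,2]-w[1])-.065,[.55,.17],loss="soft_l1",f_scale=.002);print(n,r.x,np.median(abs(r.fun)))
C=cloud(T)
for nm,(u,v) in dict(bluehandle=(232,269),pot=(221,152),spool=(211,215)).items(): print(nm,C[v,u])
E
```

```text
sleeve px [314.18518519 181.65432099] [0.99987362 0.01589813] -10.226096678884945 10.85073990484863 162
sleeve px [321.125      178.66911765] [-0.99765621  0.06842584] -9.829214124612157 9.331531303699098 136
axis dir [ 0.06029915 -0.99807034  0.01481943]
sleeve centre [0.54598346 0.02029172 0.21521536] resid [np.float64(0.00026988464776619454), np.float64(0.00026988464776620143)]
S 711 [0.51066285 0.07005855 0.11964012] [0.606097   0.12357313 0.23809653] [0.07654667 0.09515334 0.11066729]
T 460 [0.47870821 0.07180781 0.13704468] [0.60115494 0.12382661 0.24277489] [0.07756058 0.09317371 0.10701926]
[0.53823411 0.16961147] 0.0013522788195615143
S [0.53773598 0.17036681] 0.0012216702083033965
T [0.53887781 0.16900157] 0.0015401248231883616
bluehandle [0.30276589 0.25999641 0.22431786]
pot [0.65767932 0.33355319 0.05240339]
spool [0.46031879 0.36445954 0.04027594]
```

Request:
send_rows(
  motion=[
    {"tz": -0.04},
    {"tz": -0.08},
    {"tz": -0.12},
    {"tz": -0.16},
    {"tz": -0.19},
    {"tz": -0.2,"tx": -0.02,"ty": -0.018,"roll": 5},
    {"tz": -0.2,"tx": -0.046,"ty": -0.042,"roll": 11},
    {"tz": -0.2,"tx": -0.074,"ty": -0.068,"roll": 17},
    {"tz": -0.2,"tx": -0.103,"ty": -0.095,"roll": 23},
    {"tz": -0.2,"tx": -0.132,"ty": -0.122,"roll": 29},
    {"tz": -0.2,"tx": -0.161,"ty": -0.149,"roll": 35},
    {"tz": -0.2,"tx": -0.19,"ty": -0.175,"roll": 41},
  ],
)

```text
validation failed for argument at $.mo...
```

Request:
send_rows(
  motion=[
    {"tx": 0,"ty": 0,"tz": -0.04,"roll": 0,"grip": 0},
    {"tx": 0,"ty": 0,"tz": -0.08,"roll": 0,"grip": 0},
    {"tx": 0,"ty": 0,"tz": -0.12,"roll": 0,"grip": 0},
    {"tx": 0,"ty": 0,"tz": -0.16,"roll": 0,"grip": 0},
    {"tx": 0,"ty": 0,"tz": -0.19,"roll": 0,"grip": 0},
    {"tx": -0.02,"ty": -0.018,"tz": -0.2,"roll": 5,"grip": 0},
    {"tx": -0.046,"ty": -0.042,"tz": -0.2,"roll": 11,"grip": 0},
    {"tx": -0.074,"ty": -0.068,"tz": -0.2,"roll": 17,"grip": 0},
    {"tx": -0.103,"ty": -0.095,"tz": -0.2,"roll": 23,"grip": 0},
    {"tx": -0.132,"ty": -0.122,"tz": -0.2,"roll": 29,"grip": 0},
    {"tx": -0.161,"ty": -0.149,"tz": -0.2,"roll": 35,"grip": 0},
    {"tx": -0.19,"ty": -0.175,"tz": -0.2,"roll": 41,"grip": 0},
  ],
)

```text
clock: 1.1
ee_pos: [0.3144, 0.402, 0.4223]
orientation: [-180.0, -0.0, 122.7]
contact_force: [0.7, 1.0, -0.8]
finger_gap: 0.087
```

Request:
send_rows(
  motion=[
    {"tx": -0.03,"ty": -0.001,"tz": 0,"roll": 3,"grip": 0},
    {"tx": -0.07,"ty": -0.002,"tz": 0,"roll": 6,"grip": 0},
    {"tx": -0.11,"ty": -0.003,"tz": 0,"roll": 9,"grip": 0},
    {"tx": -0.15,"ty": -0.004,"tz": 0,"roll": 12,"grip": 0},
    {"tx": -0.19,"ty": -0.006,"tz": 0,"roll": 15,"grip": 0},
    {"tx": -0.23,"ty": -0.007,"tz": 0,"roll": 18,"grip": 0},
    {"tx": -0.27,"ty": -0.009,"tz": 0,"roll": 21,"grip": 0},
    {"tx": -0.31,"ty": -0.01,"tz": 0,"roll": 24,"grip": 0},
    {"tx": -0.35,"ty": -0.011,"tz": 0,"roll": 26,"grip": 0},
    {"tx": -0.39,"ty": -0.013,"tz": 0,"roll": 28,"grip": 0},
    {"tx": -0.425,"ty": -0.014,"tz": 0,"roll": 29.5,"grip": 0},
    {"tx": -0.448,"ty": -0.0145,"tz": 0,"roll": 29.5,"grip": 0},
  ],
)

```text
clock: 2.1
ee_pos: [0.5463, 0.0159, 0.4223]
orientation: [180.0, 0.1, 93.1]
contact_force: [0.5, 0.1, -1.5]
finger_gap: 0.0871
```

```bash
python3 - <<'E'
from h import *
o=sensors.observe();print(o)
f=grab_frame("scene");np.savez("pics/scene1.npz",**f);cv2.imwrite("pics/scene1.png",f["frame"][:,:,::-1])
E
```

```text
{'clock': 2.1, 'joint_pos': array([-36.6474223 ,   4.46751564,  35.05773917,  77.96320585,
        -2.50368678,  98.3567074 ,   1.1000772 ]), 'qd': array([ 19.96714396,  19.96130463,  15.78193337, -16.81749352,
       -13.31726745,   1.62696742,  36.07554964]), 'effort': array([-2.16576599e+00, -3.10791457e+01,  3.77339395e-01, -3.07217717e+01,
        7.26644159e-02, -1.69119652e-02, -6.54702801e-01]), 'ee_pos': array([0.54627313, 0.01588909, 0.42234289]), 'orientation': array([1.79989469e+02, 8.76156177e-02, 9.31363505e+01]), 'contact_force': array([ 0.52588261,  0.13090277, -1.47263804]), 'ft_torque': array([-0.12446554,  0.05339419,  0.01208707]), 'finger_gap': 0.0870521074513484}
```

View pics/scene1.png

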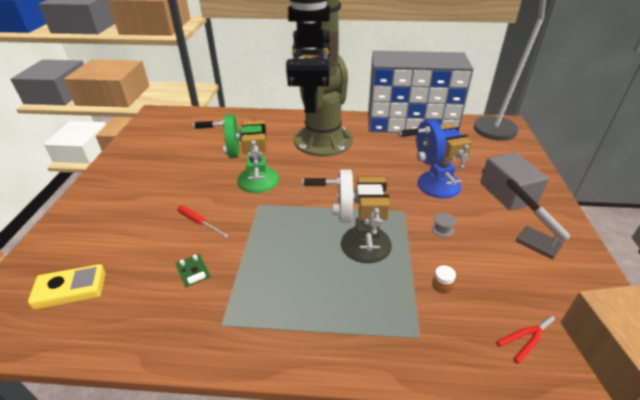

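The arm is above the handle and clear. Descend and close.

Request:
send_rows(
  motion=[
    {"tx": -0.004,"ty": 0,"tz": 0.03,"roll": 0,"grip": 0},
    {"tx": -0.004,"ty": 0,"tz": 0.07,"roll": 0,"grip": 0},
    {"tx": -0.004,"ty": 0,"tz": 0.105,"roll": 0,"grip": 0},
    {"tx": -0.004,"ty": 0,"tz": 0.135,"roll": 0,"grip": 0},
    {"tx": -0.004,"ty": 0,"tz": 0.16,"roll": 0,"grip": 0},
    {"tx": -0.004,"ty": 0,"tz": 0.18,"roll": 0,"grip": 0},
    {"tx": -0.004,"ty": 0,"tz": 0.2,"roll": 0,"grip": 0},
    {"tx": -0.004,"ty": 0,"tz": 0.215,"roll": 0,"grip": 0},
    {"tx": -0.004,"ty": 0,"tz": 0.225,"roll": 0,"grip": 0},
    {"tx": -0.004,"ty": 0,"tz": 0.227,"roll": 0,"grip": 0},
    {"tx": -0.004,"ty": 0,"tz": 0.227,"roll": 0,"grip": 0.3},
    {"tx": -0.004,"ty": 0,"tz": 0.227,"roll": 0,"grip": 0.5},
  ],
)

```text
clock: 3.15
ee_pos: [0.5462, 0.0165, 0.1964]
orientation: [179.9, -0.0, 93.5]
contact_force: [-0.4, 0.3, 0.2]
finger_gap: 0.0804
```

```bash
python3 - <<'E'
from h import *
o=sensors.observe();print(o["ee_pos"],o["orientation"],o["contact_force"],o["finger_gap"])
f=grab_frame("scene")
cv2.imwrite("pics/scene2.png",cv2.resize(f["frame"][120:270,260:420],(640,600),interpolation=2)[:,:,::-1])
E
```

```text
[0.54622285 0.01645109 0.19642035] [ 1.79927580e+02 -1.05087505e-02  9.34764949e+01] [-0.39141362  0.34796507  0.17490868] 0.08038455253592235
```

View pics/scene2.png

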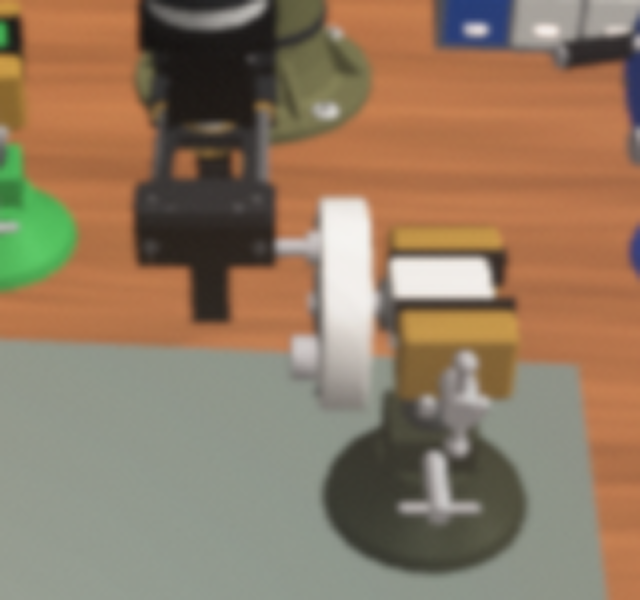

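Image: the gripper straddles the sleeve (~ (210,230)), body clear of the drum face (~ (320,290)). Close.

Request:
send_rows(
  motion=[
    {"tx": 0,"ty": 0,"tz": 0,"roll": 0,"grip": 1},
    {"tx": 0,"ty": 0,"tz": 0,"roll": 0,"grip": 1},
    {"tx": 0,"ty": 0,"tz": 0,"roll": 0,"grip": 1},
    {"tx": 0,"ty": 0,"tz": 0,"roll": 0,"grip": 1},
    {"tx": 0,"ty": 0,"tz": 0,"roll": 0,"grip": 1},
    {"tx": 0,"ty": 0,"tz": 0,"roll": 0,"grip": 1},
    {"tx": 0,"ty": 0,"tz": 0,"roll": 0,"grip": 1},
    {"tx": 0,"ty": 0,"tz": 0,"roll": 0,"grip": 1},
  ],
)

```text
clock: 3.87
ee_pos: [0.5457, 0.0164, 0.1955]
orientation: [-180.0, -0.0, 93.5]
contact_force: [0.9, -0.2, -0.2]
finger_gap: 0.0245
```

```bash
python3 - <<'E'
from h import *
o=sensors.observe();print(o["ee_pos"],o["orientation"],o["contact_force"],o["finger_gap"],o["ft_torque"])
E
```

```text
[0.54565849 0.01635466 0.19552492] [-1.79997243e+02 -3.18315315e-03  9.34724947e+01] [ 0.9343632  -0.17523018 -0.16679887] 0.024533303449625992 [-0.09687453  0.01717719 -0.00596783]
```

```bash
cat > tab.py <<'E'
import sys,numpy as np
a0=float(sys.argv[1]);st=float(sys.argv[2]);n=int(sys.argv[3]);r=.045
ct,cz=(float(sys.argv[4]),float(sys.argv[5])) if len(sys.argv)>4 else (0,0)
t0=np.radians(a0)
print(",".join('{"tx":0,"ty":%.4f,"tz":%.4f,"roll":0,"grip":1}'%(r*(np.sin(t)-np.sin(t0))+ct*k/n,-r*(np.cos(t)-np.cos(t0))+cz*k/n) for k in range(1,n+1) for t in [t0+np.radians(st*k)]))
E
python3 tab.py 4 2.5 8
```

```text
{"tx":0,"ty":0.0020,"tz":0.0002,"roll":0,"grip":1},{"tx":0,"ty":0.0039,"tz":0.0004,"roll":0,"grip":1},{"tx":0,"ty":0.0058,"tz":0.0008,"roll":0,"grip":1},{"tx":0,"ty":0.0077,"tz":0.0012,"roll":0,"grip":1},{"tx":0,"ty":0.0096,"tz":0.0017,"roll":0,"grip":1},{"tx":0,"ty":0.0115,"tz":0.0023,"roll":0,"grip":1},{"tx":0,"ty":0.0134,"tz":0.0030,"roll":0,"grip":1},{"tx":0,"ty":0.0152,"tz":0.0038,"roll":0,"grip":1}
```

Request:
send_rows(
  motion=[
    {"tx": 0,"ty": 0,"tz": 0,"roll": 0,"grip": 1},
    {"tx": 0,"ty": 0,"tz": 0,"roll": 0,"grip": 1},
    {"tx": 0,"ty": 0,"tz": 0,"roll": 0,"grip": 1},
    {"tx": 0,"ty": 0,"tz": 0,"roll": 0,"grip": 1},
    {"tx": 0,"ty": 0.002,"tz": 0.0002,"roll": 0,"grip": 1},
    {"tx": 0,"ty": 0.0039,"tz": 0.0004,"roll": 0,"grip": 1},
    {"tx": 0,"ty": 0.0058,"tz": 0.0008,"roll": 0,"grip": 1},
    {"tx": 0,"ty": 0.0077,"tz": 0.0012,"roll": 0,"grip": 1},
    {"tx": 0,"ty": 0.0096,"tz": 0.0017,"roll": 0,"grip": 1},
    {"tx": 0,"ty": 0.0115,"tz": 0.0023,"roll": 0,"grip": 1},
    {"tx": 0,"ty": 0.0134,"tz": 0.003,"roll": 0,"grip": 1},
    {"tx": 0,"ty": 0.0152,"tz": 0.0038,"roll": 0,"grip": 1},
  ],
)

```text
clock: 4.87
ee_pos: [0.5608, 0.0174, 0.1927]
orientation: [-180.0, -0.0, 93.5]
contact_force: [-1.0, 0.5, 6.1]
finger_gap: 0.0192
```

```bash
cat > log.py <<'E'
from h import *
import json
o=sensors.observe()
p=o["ee_pos"];F=o["contact_force"];a=np.radians(3.5)
vx=np.array([np.cos(a),np.sin(a),0])
u=(p-[.5425,.02,0])@vx; z=p[2]+.019-.170
th=np.arctan2(u,z)
t=np.array([np.cos(th),-np.sin(th)]);rr=np.array([np.sin(th),np.cos(th)]);f=np.array([F@vx,F[2]])
print("clk %.2f th %.1f r %.4f u %.4f z %.4f Ftan %.2f Frad %.2f Fy %.2f gap %.4f"%(o["clock"],np.degrees(th),np.hypot(u,z),u,z,f@t,f@rr,F[1],o["finger_gap"]), p, o["orientation"],"tq",o["ft_torque"])
open("log.txt","a").write(json.dumps([o["clock"],u,z,f[0],f[1]])+"\n")
E
python3 log.py; python3 tab.py 24 2.5 12
```

```text
clk 4.87 th 23.4 r 0.0454 u 0.0181 z 0.0417 Ftan -3.31 Frad 5.23 Fy 0.54 gap 0.0192 [0.5607553  0.01735791 0.19267251] [-1.79972285e+02 -4.24079407e-02  9.34730502e+01] tq [-0.06679714  0.24022869  0.02828657]
{"tx":0,"ty":0.0018,"tz":0.0008,"roll":0,"grip":1},{"tx":0,"ty":0.0035,"tz":0.0018,"roll":0,"grip":1},{"tx":0,"ty":0.0052,"tz":0.0027,"roll":0,"grip":1},{"tx":0,"ty":0.0069,"tz":0.0038,"roll":0,"grip":1},{"tx":0,"ty":0.0085,"tz":0.0049,"roll":0,"grip":1},{"tx":0,"ty":0.0100,"tz":0.0061,"roll":0,"grip":1},{"tx":0,"ty":0.0115,"tz":0.0074,"roll":0,"grip":1},{"tx":0,"ty":0.0130,"tz":0.0087,"roll":0,"grip":1},{"tx":0,"ty":0.0143,"tz":0.0101,"roll":0,"grip":1},{"tx":0,"ty":0.0157,"tz":0.0116,"roll":0,"grip":1},{"tx":0,"ty":0.0169,"tz":0.0131,"roll":0,"grip":1},{"tx":0,"ty":0.0181,"tz":0.0147,"roll":0,"grip":1}
```

Request:
send_rows(
  motion=[
    {"tx": 0,"ty": 0.0018,"tz": 0.0008,"roll": 0,"grip": 1},
    {"tx": 0,"ty": 0.0035,"tz": 0.0018,"roll": 0,"grip": 1},
    {"tx": 0,"ty": 0.0052,"tz": 0.0027,"roll": 0,"grip": 1},
    {"tx": 0,"ty": 0.0069,"tz": 0.0038,"roll": 0,"grip": 1},
    {"tx": 0,"ty": 0.0085,"tz": 0.0049,"roll": 0,"grip": 1},
    {"tx": 0,"ty": 0.01,"tz": 0.0061,"roll": 0,"grip": 1},
    {"tx": 0,"ty": 0.0115,"tz": 0.0074,"roll": 0,"grip": 1},
    {"tx": 0,"ty": 0.013,"tz": 0.0087,"roll": 0,"grip": 1},
    {"tx": 0,"ty": 0.0143,"tz": 0.0101,"roll": 0,"grip": 1},
    {"tx": 0,"ty": 0.0157,"tz": 0.0116,"roll": 0,"grip": 1},
    {"tx": 0,"ty": 0.0169,"tz": 0.0131,"roll": 0,"grip": 1},
    {"tx": 0,"ty": 0.0181,"tz": 0.0147,"roll": 0,"grip": 1},
  ],
)

```text
clock: 5.87
ee_pos: [0.5804, 0.0187, 0.1779]
orientation: [179.8, -0.0, 93.5]
contact_force: [3.8, 1.1, 4.4]
finger_gap: 0.019
```

```bash
python3 log.py; python3 tab.py 54 2.5 12
```

```text
clk 5.87 th 54.5 r 0.0464 u 0.0378 z 0.0269 Ftan -1.39 Frad 5.68 Fy 1.05 gap 0.0190 [0.58042908 0.01872719 0.17792812] [ 1.79808736e+02 -2.97841477e-02  9.34861690e+01] tq [ 0.13445476 -0.72238378  0.00609358]
{"tx":0,"ty":0.0011,"tz":0.0016,"roll":0,"grip":1},{"tx":0,"ty":0.0022,"tz":0.0033,"roll":0,"grip":1},{"tx":0,"ty":0.0031,"tz":0.0050,"roll":0,"grip":1},{"tx":0,"ty":0.0040,"tz":0.0067,"roll":0,"grip":1},{"tx":0,"ty":0.0049,"tz":0.0085,"roll":0,"grip":1},{"tx":0,"ty":0.0056,"tz":0.0103,"roll":0,"grip":1},{"tx":0,"ty":0.0063,"tz":0.0122,"roll":0,"grip":1},{"tx":0,"ty":0.0069,"tz":0.0140,"roll":0,"grip":1},{"tx":0,"ty":0.0074,"tz":0.0159,"roll":0,"grip":1},{"tx":0,"ty":0.0078,"tz":0.0179,"roll":0,"grip":1},{"tx":0,"ty":0.0081,"tz":0.0198,"roll":0,"grip":1},{"tx":0,"ty":0.0083,"tz":0.0217,"roll":0,"grip":1}
```

Request:
send_rows(
  motion=[
    {"tx": 0,"ty": 0.0012,"tz": 0.0016,"roll": 0,"grip": 1},
    {"tx": 0,"ty": 0.0024,"tz": 0.0033,"roll": 0,"grip": 1},
    {"tx": 0,"ty": 0.0034,"tz": 0.005,"roll": 0,"grip": 1},
    {"tx": 0,"ty": 0.0043,"tz": 0.0067,"roll": 0,"grip": 1},
    {"tx": 0,"ty": 0.0053,"tz": 0.0085,"roll": 0,"grip": 1},
    {"tx": 0,"ty": 0.0061,"tz": 0.0103,"roll": 0,"grip": 1},
    {"tx": 0,"ty": 0.0069,"tz": 0.0122,"roll": 0,"grip": 1},
    {"tx": 0,"ty": 0.0076,"tz": 0.014,"roll": 0,"grip": 1},
    {"tx": 0,"ty": 0.0082,"tz": 0.0159,"roll": 0,"grip": 1},
    {"tx": 0,"ty": 0.0086,"tz": 0.0179,"roll": 0,"grip": 1},
    {"tx": 0,"ty": 0.009,"tz": 0.0198,"roll": 0,"grip": 1},
    {"tx": 0,"ty": 0.0093,"tz": 0.0217,"roll": 0,"grip": 1},
  ],
)

```text
clock: 6.87
ee_pos: [0.5893, 0.0194, 0.1552]
orientation: [179.9, -0.0, 93.5]
contact_force: [5.9, 0.9, 1.6]
finger_gap: 0.019
```

```bash
python3 log.py; python3 tab.py 84 2.5 12
```

```text
clk 6.87 th 84.8 r 0.0469 u 0.0467 z 0.0042 Ftan -1.08 Frad 6.01 Fy 0.87 gap 0.0190 [0.58930372 0.01937727 0.15521262] [ 1.79868544e+02 -1.10844582e-02  9.34895557e+01] tq [ 0.14989809 -1.16775094  0.03640999]
{"tx":0,"ty":0.0002,"tz":0.0020,"roll":0,"grip":1},{"tx":0,"ty":0.0002,"tz":0.0039,"roll":0,"grip":1},{"tx":0,"ty":0.0002,"tz":0.0059,"roll":0,"grip":1},{"tx":0,"ty":0.0001,"tz":0.0078,"roll":0,"grip":1},{"tx":0,"ty":-0.0000,"tz":0.0098,"roll":0,"grip":1},{"tx":0,"ty":-0.0003,"tz":0.0117,"roll":0,"grip":1},{"tx":0,"ty":-0.0007,"tz":0.0137,"roll":0,"grip":1},{"tx":0,"ty":-0.0011,"tz":0.0156,"roll":0,"grip":1},{"tx":0,"ty":-0.0016,"tz":0.0175,"roll":0,"grip":1},{"tx":0,"ty":-0.0022,"tz":0.0194,"roll":0,"grip":1},{"tx":0,"ty":-0.0029,"tz":0.0212,"roll":0,"grip":1},{"tx":0,"ty":-0.0036,"tz":0.0230,"roll":0,"grip":1}
```

Request:
send_rows(
  motion=[
    {"tx": 0,"ty": 0.0003,"tz": 0.002,"roll": 0,"grip": 1},
    {"tx": 0,"ty": 0.0005,"tz": 0.0039,"roll": 0,"grip": 1},
    {"tx": 0,"ty": 0.0006,"tz": 0.0059,"roll": 0,"grip": 1},
    {"tx": 0,"ty": 0.0006,"tz": 0.0078,"roll": 0,"grip": 1},
    {"tx": 0,"ty": 0.0006,"tz": 0.0098,"roll": 0,"grip": 1},
    {"tx": 0,"ty": 0.0005,"tz": 0.0117,"roll": 0,"grip": 1},
    {"tx": 0,"ty": 0.0002,"tz": 0.0137,"roll": 0,"grip": 1},
    {"tx": 0,"ty": -0.0001,"tz": 0.0156,"roll": 0,"grip": 1},
    {"tx": 0,"ty": -0.0005,"tz": 0.0175,"roll": 0,"grip": 1},
    {"tx": 0,"ty": -0.001,"tz": 0.0194,"roll": 0,"grip": 1},
    {"tx": 0,"ty": -0.0015,"tz": 0.0212,"roll": 0,"grip": 1},
    {"tx": 0,"ty": -0.0021,"tz": 0.023,"roll": 0,"grip": 1},
  ],
)

```text
clock: 7.87
ee_pos: [0.5854, 0.0191, 0.1319]
orientation: [-179.9, -0.0, 93.5]
contact_force: [1.9, 2.4, 1.4]
finger_gap: 0.0191
```

```bash
python3 log.py; python3 tab.py 114 2.5 12
```

```text
clk 7.87 th 114.0 r 0.0468 u 0.0428 z -0.0191 Ftan -2.14 Frad 1.26 Fy 2.40 gap 0.0191 [0.58542466 0.01910021 0.13194787] [-1.79919955e+02 -2.75028478e-02  9.34851052e+01] tq [ 0.4501954  -0.36438718 -0.02174589]
{"tx":0,"ty":-0.0008,"tz":0.0018,"roll":0,"grip":1},{"tx":0,"ty":-0.0018,"tz":0.0035,"roll":0,"grip":1},{"tx":0,"ty":-0.0027,"tz":0.0052,"roll":0,"grip":1},{"tx":0,"ty":-0.0038,"tz":0.0069,"roll":0,"grip":1},{"tx":0,"ty":-0.0049,"tz":0.0085,"roll":0,"grip":1},{"tx":0,"ty":-0.0061,"tz":0.0100,"roll":0,"grip":1},{"tx":0,"ty":-0.0074,"tz":0.0115,"roll":0,"grip":1},{"tx":0,"ty":-0.0087,"tz":0.0130,"roll":0,"grip":1},{"tx":0,"ty":-0.0101,"tz":0.0143,"roll":0,"grip":1},{"tx":0,"ty":-0.0116,"tz":0.0157,"roll":0,"grip":1},{"tx":0,"ty":-0.0131,"tz":0.0169,"roll":0,"grip":1},{"tx":0,"ty":-0.0147,"tz":0.0181,"roll":0,"grip":1}
```

Good; the radial force is small now. Continue.

Request:
send_rows(
  motion=[
    {"tx": 0,"ty": -0.0008,"tz": 0.0018,"roll": 0,"grip": 1},
    {"tx": 0,"ty": -0.0018,"tz": 0.0035,"roll": 0,"grip": 1},
    {"tx": 0,"ty": -0.0027,"tz": 0.0052,"roll": 0,"grip": 1},
    {"tx": 0,"ty": -0.0038,"tz": 0.0069,"roll": 0,"grip": 1},
    {"tx": 0,"ty": -0.0049,"tz": 0.0085,"roll": 0,"grip": 1},
    {"tx": 0,"ty": -0.0061,"tz": 0.01,"roll": 0,"grip": 1},
    {"tx": 0,"ty": -0.0074,"tz": 0.0115,"roll": 0,"grip": 1},
    {"tx": 0,"ty": -0.0087,"tz": 0.013,"roll": 0,"grip": 1},
    {"tx": 0,"ty": -0.0101,"tz": 0.0143,"roll": 0,"grip": 1},
    {"tx": 0,"ty": -0.0116,"tz": 0.0157,"roll": 0,"grip": 1},
    {"tx": 0,"ty": -0.0131,"tz": 0.0169,"roll": 0,"grip": 1},
    {"tx": 0,"ty": -0.0147,"tz": 0.0181,"roll": 0,"grip": 1},
  ],
)

```text
clock: 8.87
ee_pos: [0.5716, 0.0181, 0.1146]
orientation: [180.0, -0.0, 93.5]
contact_force: [-0.4, 4.2, 6.7]
finger_gap: 0.0192
```

```bash
python3 log.py; python3 tab.py 144 2.5 12
```

```text
clk 8.87 th 141.5 r 0.0465 u 0.0290 z -0.0364 Ftan -4.00 Frad -5.32 Fy 4.17 gap 0.0192 [0.57162871 0.01807667 0.11463699] [ 1.79952239e+02 -2.69547333e-02  9.34731970e+01] tq [0.60622044 0.20390869 0.04210422]
{"tx":0,"ty":-0.0016,"tz":0.0011,"roll":0,"grip":1},{"tx":0,"ty":-0.0033,"tz":0.0022,"roll":0,"grip":1},{"tx":0,"ty":-0.0050,"tz":0.0031,"roll":0,"grip":1},{"tx":0,"ty":-0.0067,"tz":0.0040,"roll":0,"grip":1},{"tx":0,"ty":-0.0085,"tz":0.0049,"roll":0,"grip":1},{"tx":0,"ty":-0.0103,"tz":0.0056,"roll":0,"grip":1},{"tx":0,"ty":-0.0122,"tz":0.0063,"roll":0,"grip":1},{"tx":0,"ty":-0.0140,"tz":0.0069,"roll":0,"grip":1},{"tx":0,"ty":-0.0159,"tz":0.0074,"roll":0,"grip":1},{"tx":0,"ty":-0.0179,"tz":0.0078,"roll":0,"grip":1},{"tx":0,"ty":-0.0198,"tz":0.0081,"roll":0,"grip":1},{"tx":0,"ty":-0.0217,"tz":0.0083,"roll":0,"grip":1}
```

Request:
send_rows(
  motion=[
    {"tx": 0,"ty": -0.0016,"tz": 0.001,"roll": 0,"grip": 1},
    {"tx": 0,"ty": -0.0033,"tz": 0.002,"roll": 0,"grip": 1},
    {"tx": 0,"ty": -0.005,"tz": 0.0028,"roll": 0,"grip": 1},
    {"tx": 0.0005,"ty": -0.0067,"tz": 0.0036,"roll": 0,"grip": 1},
    {"tx": 0.0005,"ty": -0.0085,"tz": 0.0044,"roll": 0,"grip": 1},
    {"tx": 0.0005,"ty": -0.0103,"tz": 0.005,"roll": 0,"grip": 1},
    {"tx": 0.0005,"ty": -0.0122,"tz": 0.0057,"roll": 0,"grip": 1},
    {"tx": 0.001,"ty": -0.014,"tz": 0.0062,"roll": 0,"grip": 1},
    {"tx": 0.001,"ty": -0.0159,"tz": 0.0066,"roll": 0,"grip": 1},
    {"tx": 0.001,"ty": -0.0179,"tz": 0.0069,"roll": 0,"grip": 1},
    {"tx": 0.001,"ty": -0.0198,"tz": 0.0072,"roll": 0,"grip": 1},
    {"tx": 0.001,"ty": -0.0217,"tz": 0.0073,"roll": 0,"grip": 1},
  ],
)

```text
clock: 9.87
ee_pos: [0.5494, 0.0165, 0.1061]
orientation: [-180.0, 0.1, 93.4]
contact_force: [5.5, 1.3, -5.3]
finger_gap: 0.0189
```

```bash
python3 log.py; python3 tab.py 174 2.5 12
```

```text
clk 9.87 th 171.6 r 0.0454 u 0.0066 z -0.0449 Ftan -4.69 Frad 6.08 Fy 1.33 gap 0.0189 [0.54936082 0.01650392 0.10606588] [-1.79981110e+02  8.93788964e-02  9.34336402e+01] tq [ 0.04610043 -1.15940951  0.12901094]
{"tx":0,"ty":-0.0020,"tz":0.0002,"roll":0,"grip":1},{"tx":0,"ty":-0.0039,"tz":0.0002,"roll":0,"grip":1},{"tx":0,"ty":-0.0059,"tz":0.0002,"roll":0,"grip":1},{"tx":0,"ty":-0.0078,"tz":0.0001,"roll":0,"grip":1},{"tx":0,"ty":-0.0098,"tz":-0.0000,"roll":0,"grip":1},{"tx":0,"ty":-0.0117,"tz":-0.0003,"roll":0,"grip":1},{"tx":0,"ty":-0.0137,"tz":-0.0007,"roll":0,"grip":1},{"tx":0,"ty":-0.0156,"tz":-0.0011,"roll":0,"grip":1},{"tx":0,"ty":-0.0175,"tz":-0.0016,"roll":0,"grip":1},{"tx":0,"ty":-0.0194,"tz":-0.0022,"roll":0,"grip":1},{"tx":0,"ty":-0.0212,"tz":-0.0029,"roll":0,"grip":1},{"tx":0,"ty":-0.0230,"tz":-0.0036,"roll":0,"grip":1}
```

Request:
send_rows(
  motion=[
    {"tx": 0,"ty": -0.002,"tz": 0.0002,"roll": 0,"grip": 1},
    {"tx": 0,"ty": -0.0039,"tz": 0.0003,"roll": 0,"grip": 1},
    {"tx": 0,"ty": -0.0059,"tz": 0.0004,"roll": 0,"grip": 1},
    {"tx": 0,"ty": -0.0078,"tz": 0.0003,"roll": 0,"grip": 1},
    {"tx": 0,"ty": -0.0098,"tz": 0.0002,"roll": 0,"grip": 1},
    {"tx": 0,"ty": -0.0117,"tz": 0,"roll": 0,"grip": 1},
    {"tx": 0,"ty": -0.0137,"tz": -0.0004,"roll": 0,"grip": 1},
    {"tx": 0,"ty": -0.0156,"tz": -0.0008,"roll": 0,"grip": 1},
    {"tx": 0,"ty": -0.0175,"tz": -0.0012,"roll": 0,"grip": 1},
    {"tx": 0,"ty": -0.0194,"tz": -0.0018,"roll": 0,"grip": 1},
    {"tx": 0,"ty": -0.0212,"tz": -0.0025,"roll": 0,"grip": 1},
    {"tx": 0,"ty": -0.023,"tz": -0.0032,"roll": 0,"grip": 1},
  ],
)

```text
clock: 10.87
ee_pos: [0.5267, 0.0149, 0.1096]
orientation: [180.0, 0.1, 93.4]
contact_force: [6.4, 0.8, -2.7]
finger_gap: 0.0187
```

```bash
python3 log.py; python3 tab.py 204 2.5 12
cat > fit.py <<'E'
import json,numpy as np
from scipy.optimize import least_squares
L=np.array([json.loads(l) for l in open("log.txt")])
u,z,fx,fz=L[:,1:].T
r=least_squares(lambda q:np.hypot(u-q[0],z-q[1])-.045,[0,0]);c=r.x
print("centre",c,"res mm",np.round(r.fun*1e3,2))
th=np.unwrap(np.arctan2(u-c[0],z-c[1]))
T=-(fx*np.cos(th)-fz*np.sin(th))*.045
print("th",np.round(np.degrees(th),1));print("push N",np.round(T/.045,2))
E
python3 fit.py
```

```text
clk 10.87 th -158.8 r 0.0444 u -0.0161 z -0.0414 Ftan -6.96 Frad 0.19 Fy 0.83 gap 0.0187 [0.52670067 0.01494257 0.10956308] [1.79981031e+02 9.86927308e-02 9.34282484e+01] tq [-0.07143974 -1.14279667  0.0851614 ]
{"tx":0,"ty":-0.0018,"tz":-0.0008,"roll":0,"grip":1},{"tx":0,"ty":-0.0035,"tz":-0.0018,"roll":0,"grip":1},{"tx":0,"ty":-0.0052,"tz":-0.0027,"roll":0,"grip":1},{"tx":0,"ty":-0.0069,"tz":-0.0038,"roll":0,"grip":1},{"tx":0,"ty":-0.0085,"tz":-0.0049,"roll":0,"grip":1},{"tx":0,"ty":-0.0100,"tz":-0.0061,"roll":0,"grip":1},{"tx":0,"ty":-0.0115,"tz":-0.0074,"roll":0,"grip":1},{"tx":0,"ty":-0.0130,"tz":-0.0087,"roll":0,"grip":1},{"tx":0,"ty":-0.0143,"tz":-0.0101,"roll":0,"grip":1},{"tx":0,"ty":-0.0157,"tz":-0.0116,"roll":0,"grip":1},{"tx":0,"ty":-0.0169,"tz":-0.0131,"roll":0,"grip":1},{"tx":0,"ty":-0.0181,"tz":-0.0147,"roll":0,"grip":1}
centre [ 0.00192736 -0.00026261] res mm [-0.07 -0.   -0.03 -0.02  0.1  -0.08 -0.06]
th [ 21.   52.8  84.3 114.7 143.2 174.  203.6]
push N [3.09 1.22 1.02 2.15 3.84 4.93 6.96]
```

Request:
send_rows(
  motion=[
    {"tx": 0,"ty": -0.0018,"tz": -0.0008,"roll": 0,"grip": 1},
    {"tx": 0,"ty": -0.0035,"tz": -0.0018,"roll": 0,"grip": 1},
    {"tx": 0,"ty": -0.0052,"tz": -0.0027,"roll": 0,"grip": 1},
    {"tx": 0,"ty": -0.0069,"tz": -0.0038,"roll": 0,"grip": 1},
    {"tx": 0,"ty": -0.0085,"tz": -0.0049,"roll": 0,"grip": 1},
    {"tx": 0,"ty": -0.01,"tz": -0.0061,"roll": 0,"grip": 1},
    {"tx": 0,"ty": -0.0115,"tz": -0.0074,"roll": 0,"grip": 1},
    {"tx": 0,"ty": -0.013,"tz": -0.0087,"roll": 0,"grip": 1},
    {"tx": 0,"ty": -0.0143,"tz": -0.0101,"roll": 0,"grip": 1},
    {"tx": 0,"ty": -0.0157,"tz": -0.0116,"roll": 0,"grip": 1},
    {"tx": 0,"ty": -0.0169,"tz": -0.0131,"roll": 0,"grip": 1},
    {"tx": 0,"ty": -0.0181,"tz": -0.0147,"roll": 0,"grip": 1},
  ],
)

```text
clock: 11.87
ee_pos: [0.5086, 0.0136, 0.124]
orientation: [180.0, 0.1, 93.4]
contact_force: [5.9, -0.4, -5.2]
finger_gap: 0.019
```

```bash
python3 log.py; python3 tab.py 234 2.5 12; python3 fit.py
```

```text
clk 11.87 th -128.2 r 0.0436 u -0.0343 z -0.0270 Ftan -7.69 Frad -1.40 Fy -0.44 gap 0.0190 [0.50856027 0.01362591 0.12399336] [1.79991999e+02 1.16729499e-01 9.34139277e+01] tq [-0.10861115 -1.31474407  0.04791282]
{"tx":0,"ty":-0.0011,"tz":-0.0016,"roll":0,"grip":1},{"tx":0,"ty":-0.0022,"tz":-0.0033,"roll":0,"grip":1},{"tx":0,"ty":-0.0031,"tz":-0.0050,"roll":0,"grip":1},{"tx":0,"ty":-0.0040,"tz":-0.0067,"roll":0,"grip":1},{"tx":0,"ty":-0.0049,"tz":-0.0085,"roll":0,"grip":1},{"tx":0,"ty":-0.0056,"tz":-0.0103,"roll":0,"grip":1},{"tx":0,"ty":-0.0063,"tz":-0.0122,"roll":0,"grip":1},{"tx":0,"ty":-0.0069,"tz":-0.0140,"roll":0,"grip":1},{"tx":0,"ty":-0.0074,"tz":-0.0159,"roll":0,"grip":1},{"tx":0,"ty":-0.0078,"tz":-0.0179,"roll":0,"grip":1},{"tx":0,"ty":-0.0081,"tz":-0.0198,"roll":0,"grip":1},{"tx":0,"ty":-0.0083,"tz":-0.0217,"roll":0,"grip":1}
centre [ 0.001927  -0.0002628] res mm [-0.07 -0.   -0.03 -0.02  0.1  -0.08 -0.06  0.  ]
th [ 21.   52.8  84.3 114.7 143.2 174.  203.6 233.5]
push N [3.09 1.22 1.02 2.15 3.84 4.93 6.96 7.64]
```

Request:
send_rows(
  motion=[
    {"tx": 0,"ty": -0.0011,"tz": -0.0016,"roll": 0,"grip": 1},
    {"tx": 0,"ty": -0.0022,"tz": -0.0033,"roll": 0,"grip": 1},
    {"tx": 0,"ty": -0.0031,"tz": -0.005,"roll": 0,"grip": 1},
    {"tx": 0,"ty": -0.004,"tz": -0.0067,"roll": 0,"grip": 1},
    {"tx": 0,"ty": -0.0049,"tz": -0.0085,"roll": 0,"grip": 1},
    {"tx": 0,"ty": -0.0056,"tz": -0.0103,"roll": 0,"grip": 1},
    {"tx": 0,"ty": -0.0063,"tz": -0.0122,"roll": 0,"grip": 1},
    {"tx": 0,"ty": -0.0069,"tz": -0.014,"roll": 0,"grip": 1},
    {"tx": 0,"ty": -0.0074,"tz": -0.0159,"roll": 0,"grip": 1},
    {"tx": 0,"ty": -0.0078,"tz": -0.0179,"roll": 0,"grip": 1},
    {"tx": 0,"ty": -0.0081,"tz": -0.0198,"roll": 0,"grip": 1},
    {"tx": 0,"ty": -0.0083,"tz": -0.0217,"roll": 0,"grip": 1},
  ],
)

```text
clock: 12.87
ee_pos: [0.5001, 0.0131, 0.1452]
orientation: [-180.0, 0.1, 93.4]
contact_force: [7.4, -0.8, -8.1]
finger_gap: 0.0191
```

```bash
python3 log.py; python3 tab.py 264 2.5 12; python3 fit.py
```

```text
clk 12.87 th -97.7 r 0.0432 u -0.0428 z -0.0058 Ftan -9.00 Frad -6.15 Fy -0.82 gap 0.0191 [0.50007298 0.01305452 0.14522745] [-1.79974456e+02  1.34056092e-01  9.34160434e+01] tq [-0.07778906 -1.33596944  0.11300965]
{"tx":0,"ty":-0.0002,"tz":-0.0020,"roll":0,"grip":1},{"tx":0,"ty":-0.0002,"tz":-0.0039,"roll":0,"grip":1},{"tx":0,"ty":-0.0002,"tz":-0.0059,"roll":0,"grip":1},{"tx":0,"ty":-0.0001,"tz":-0.0078,"roll":0,"grip":1},{"tx":0,"ty":0.0000,"tz":-0.0098,"roll":0,"grip":1},{"tx":0,"ty":0.0003,"tz":-0.0117,"roll":0,"grip":1},{"tx":0,"ty":0.0007,"tz":-0.0137,"roll":0,"grip":1},{"tx":0,"ty":0.0011,"tz":-0.0156,"roll":0,"grip":1},{"tx":0,"ty":0.0016,"tz":-0.0175,"roll":0,"grip":1},{"tx":0,"ty":0.0022,"tz":-0.0194,"roll":0,"grip":1},{"tx":0,"ty":0.0029,"tz":-0.0212,"roll":0,"grip":1},{"tx":0,"ty":0.0036,"tz":-0.0230,"roll":0,"grip":1}
centre [ 0.00191908 -0.00026216] res mm [-0.07  0.   -0.02 -0.02  0.1  -0.08 -0.06 -0.    0.03]
th [ 21.1  52.8  84.3 114.7 143.2 174.  203.6 233.5 263. ]
push N [3.09 1.22 1.02 2.15 3.84 4.93 6.96 7.64 8.93]
```

Request:
send_rows(
  motion=[
    {"tx": 0,"ty": -0.0001,"tz": -0.002,"roll": 0,"grip": 1},
    {"tx": 0,"ty": -0.0001,"tz": -0.0039,"roll": 0,"grip": 1},
    {"tx": 0,"ty": 0,"tz": -0.0059,"roll": 0,"grip": 1},
    {"tx": 0,"ty": 0.0001,"tz": -0.0078,"roll": 0,"grip": 1},
    {"tx": 0,"ty": 0.0002,"tz": -0.0098,"roll": 0,"grip": 1},
    {"tx": 0,"ty": 0.0006,"tz": -0.0117,"roll": 0,"grip": 1},
    {"tx": 0,"ty": 0.001,"tz": -0.0137,"roll": 0,"grip": 1},
    {"tx": 0,"ty": 0.0014,"tz": -0.0156,"roll": 0,"grip": 1},
    {"tx": 0,"ty": 0.002,"tz": -0.0175,"roll": 0,"grip": 1},
    {"tx": 0,"ty": 0.0026,"tz": -0.0194,"roll": 0,"grip": 1},
    {"tx": 0,"ty": 0.0033,"tz": -0.0212,"roll": 0,"grip": 1},
    {"tx": 0,"ty": 0.0041,"tz": -0.023,"roll": 0,"grip": 1},
  ],
)

```text
clock: 13.87
ee_pos: [0.5027, 0.0132, 0.1671]
orientation: [-179.8, 0.1, 93.4]
contact_force: [5.0, -0.0, -11.5]
finger_gap: 0.019
```

```bash
python3 log.py; python3 tab.py 294 2.5 12; python3 fit.py
```

```text
clk 13.87 th -68.2 r 0.0433 u -0.0402 z 0.0161 Ftan -8.86 Frad -8.93 Fy -0.03 gap 0.0190 [0.50267502 0.01323465 0.16706921] [-1.79759797e+02  1.46893122e-01  9.34111412e+01] tq [-0.17731156 -0.95905349  0.04688493]
{"tx":0,"ty":0.0008,"tz":-0.0018,"roll":0,"grip":1},{"tx":0,"ty":0.0018,"tz":-0.0035,"roll":0,"grip":1},{"tx":0,"ty":0.0027,"tz":-0.0052,"roll":0,"grip":1},{"tx":0,"ty":0.0038,"tz":-0.0069,"roll":0,"grip":1},{"tx":0,"ty":0.0049,"tz":-0.0085,"roll":0,"grip":1},{"tx":0,"ty":0.0061,"tz":-0.0100,"roll":0,"grip":1},{"tx":0,"ty":0.0074,"tz":-0.0115,"roll":0,"grip":1},{"tx":0,"ty":0.0087,"tz":-0.0130,"roll":0,"grip":1},{"tx":0,"ty":0.0101,"tz":-0.0143,"roll":0,"grip":1},{"tx":0,"ty":0.0116,"tz":-0.0157,"roll":0,"grip":1},{"tx":0,"ty":0.0131,"tz":-0.0169,"roll":0,"grip":1},{"tx":0,"ty":0.0147,"tz":-0.0181,"roll":0,"grip":1}
centre [ 0.00189416 -0.00024727] res mm [-0.07  0.01  0.01  0.01  0.13 -0.06 -0.06 -0.02  0.01  0.11]
th [ 21.1  52.9  84.3 114.7 143.2 173.9 203.6 233.5 262.9 291.2]
push N [3.1  1.23 1.02 2.15 3.85 4.93 6.96 7.64 8.93 8.95]
```

Request:
send_rows(
  motion=[
    {"tx": 0,"ty": 0.0008,"tz": -0.0017,"roll": 0,"grip": 1},
    {"tx": 0,"ty": 0.0019,"tz": -0.0034,"roll": 0,"grip": 1},
    {"tx": 0,"ty": 0.0028,"tz": -0.005,"roll": 0,"grip": 1},
    {"tx": 0,"ty": 0.0039,"tz": -0.0067,"roll": 0,"grip": 1},
    {"tx": 0,"ty": 0.0051,"tz": -0.0082,"roll": 0,"grip": 1},
    {"tx": 0,"ty": 0.0063,"tz": -0.0097,"roll": 0,"grip": 1},
    {"tx": 0,"ty": 0.0076,"tz": -0.0111,"roll": 0,"grip": 1},
    {"tx": 0,"ty": 0.009,"tz": -0.0126,"roll": 0,"grip": 1},
    {"tx": 0,"ty": 0.0104,"tz": -0.0138,"roll": 0,"grip": 1},
    {"tx": 0,"ty": 0.0119,"tz": -0.0152,"roll": 0,"grip": 1},
    {"tx": 0,"ty": 0.0135,"tz": -0.0163,"roll": 0,"grip": 1},
    {"tx": 0,"ty": 0.0151,"tz": -0.0175,"roll": 0,"grip": 1},
  ],
)

```text
clock: 14.87
ee_pos: [0.5179, 0.0144, 0.187]
orientation: [-179.8, 0.1, 93.4]
contact_force: [-3.8, -6.0, -6.8]
finger_gap: 0.019
```

```bash
python3 log.py; python3 tab.py 324 2.5 12; python3 fit.py
```

```text
clk 14.87 th -34.6 r 0.0437 u -0.0249 z 0.0360 Ftan -7.27 Frad -3.22 Fy -5.98 gap 0.0190 [0.51794435 0.01439921 0.18700057] [-1.79760206e+02  6.60473346e-02  9.34161129e+01] tq [-1.16327902  0.84798648  0.07749822]
{"tx":0,"ty":0.0016,"tz":-0.0011,"roll":0,"grip":1},{"tx":0,"ty":0.0033,"tz":-0.0022,"roll":0,"grip":1},{"tx":0,"ty":0.0050,"tz":-0.0031,"roll":0,"grip":1},{"tx":0,"ty":0.0067,"tz":-0.0040,"roll":0,"grip":1},{"tx":0,"ty":0.0085,"tz":-0.0049,"roll":0,"grip":1},{"tx":0,"ty":0.0103,"tz":-0.0056,"roll":0,"grip":1},{"tx":0,"ty":0.0122,"tz":-0.0063,"roll":0,"grip":1},{"tx":0,"ty":0.0140,"tz":-0.0069,"roll":0,"grip":1},{"tx":0,"ty":0.0159,"tz":-0.0074,"roll":0,"grip":1},{"tx":0,"ty":0.0179,"tz":-0.0078,"roll":0,"grip":1},{"tx":0,"ty":0.0198,"tz":-0.0081,"roll":0,"grip":1},{"tx":0,"ty":0.0217,"tz":-0.0083,"roll":0,"grip":1}
centre [ 0.00188932 -0.00023963] res mm [-0.08  0.01  0.01  0.02  0.14 -0.05 -0.05 -0.02  0.    0.1   0.04]
th [ 21.1  52.9  84.3 114.7 143.2 173.9 203.6 233.5 262.9 291.2 323.6]
push N [3.1  1.23 1.02 2.15 3.84 4.93 6.96 7.64 8.93 8.96 7.36]
```

Request:
send_rows(
  motion=[
    {"tx": 0,"ty": 0.0016,"tz": -0.0011,"roll": 0,"grip": 1},
    {"tx": -0.0005,"ty": 0.0033,"tz": -0.0022,"roll": 0,"grip": 1},
    {"tx": -0.0005,"ty": 0.005,"tz": -0.0031,"roll": 0,"grip": 1},
    {"tx": -0.0005,"ty": 0.0067,"tz": -0.0039,"roll": 0,"grip": 1},
    {"tx": -0.001,"ty": 0.0085,"tz": -0.0048,"roll": 0,"grip": 1},
    {"tx": -0.001,"ty": 0.0103,"tz": -0.0055,"roll": 0,"grip": 1},
    {"tx": -0.001,"ty": 0.0122,"tz": -0.0062,"roll": 0,"grip": 1},
    {"tx": -0.001,"ty": 0.014,"tz": -0.0068,"roll": 0,"grip": 1},
    {"tx": -0.001,"ty": 0.0159,"tz": -0.0072,"roll": 0,"grip": 1},
    {"tx": -0.001,"ty": 0.0179,"tz": -0.0076,"roll": 0,"grip": 1},
    {"tx": -0.001,"ty": 0.0198,"tz": -0.0079,"roll": 0,"grip": 1},
    {"tx": -0.001,"ty": 0.0217,"tz": -0.0081,"roll": 0,"grip": 1},
  ],
)

```text
clock: 15.87
ee_pos: [0.5401, 0.016, 0.1956]
orientation: [-179.8, -0.0, 93.5]
contact_force: [-4.2, -3.4, -4.6]
finger_gap: 0.0189
```

```bash
python3 log.py; python3 tab.py 354 2.5 12; cat >> fit.py <<'E'
s=np.append(1,np.sign(np.diff(th)))
A=np.stack([s,np.sin(th),np.cos(th)],1)
k,res,_,_=np.linalg.lstsq(A,T,rcond=None)
print("fric %.3f A %.3f  down at %.1f deg; resid N"%(k[0],np.hypot(k[1],k[2]),np.degrees(np.arctan2(-k[2],-k[1]))+90),np.round((T-A@k)/.045,2))
E
python3 fit.py
```

```text
clk 15.87 th -3.4 r 0.0447 u -0.0026 z 0.0446 Ftan -4.67 Frad -4.36 Fy -3.35 gap 0.0189 [0.54010499 0.01599206 0.19557277] [-1.79826012e+02 -3.04524514e-02  9.34626964e+01] tq [-0.69245961  0.95487912  0.03214451]
{"tx":0,"ty":0.0020,"tz":-0.0002,"roll":0,"grip":1},{"tx":0,"ty":0.0039,"tz":-0.0002,"roll":0,"grip":1},{"tx":0,"ty":0.0059,"tz":-0.0002,"roll":0,"grip":1},{"tx":0,"ty":0.0078,"tz":-0.0001,"roll":0,"grip":1},{"tx":0,"ty":0.0098,"tz":0.0000,"roll":0,"grip":1},{"tx":0,"ty":0.0117,"tz":0.0003,"roll":0,"grip":1},{"tx":0,"ty":0.0137,"tz":0.0007,"roll":0,"grip":1},{"tx":0,"ty":0.0156,"tz":0.0011,"roll":0,"grip":1},{"tx":0,"ty":0.0175,"tz":0.0016,"roll":0,"grip":1},{"tx":0,"ty":0.0194,"tz":0.0022,"roll":0,"grip":1},{"tx":0,"ty":0.0212,"tz":0.0029,"roll":0,"grip":1},{"tx":0,"ty":0.0230,"tz":0.0036,"roll":0,"grip":1}
centre [ 0.00188864 -0.00023299] res mm [-0.08  0.01  0.01  0.02  0.15 -0.05 -0.05 -0.01  0.    0.1   0.03  0.03]
th [ 21.1  52.9  84.3 114.7 143.2 173.9 203.6 233.5 262.9 291.2 323.6 354.2]
push N [3.1  1.23 1.02 2.15 3.84 4.93 6.96 7.64 8.93 8.96 7.36 4.85]
fric 0.228 A 0.173  down at 97.2 deg; resid N [-0.14 -0.49 -0.19  0.36  0.69 -0.21 -0.07 -0.78  0.02  0.51  0.42 -0.12]
```

Request:
send_rows(
  motion=[
    {"tx": 0,"ty": 0.002,"tz": -0.0001,"roll": 0,"grip": 1},
    {"tx": 0,"ty": 0.0039,"tz": 0,"roll": 0,"grip": 1},
    {"tx": 0,"ty": 0.0059,"tz": 0,"roll": 0,"grip": 1},
    {"tx": -0.0005,"ty": 0.0078,"tz": 0.0001,"roll": 0,"grip": 1},
    {"tx": -0.0005,"ty": 0.0098,"tz": 0.0003,"roll": 0,"grip": 1},
    {"tx": -0.0005,"ty": 0.0117,"tz": 0.0006,"roll": 0,"grip": 1},
    {"tx": -0.0005,"ty": 0.0137,"tz": 0.001,"roll": 0,"grip": 1},
    {"tx": -0.0005,"ty": 0.0156,"tz": 0.0014,"roll": 0,"grip": 1},
    {"tx": -0.0005,"ty": 0.0175,"tz": 0.0019,"roll": 0,"grip": 1},
    {"tx": -0.0005,"ty": 0.0194,"tz": 0.0025,"roll": 0,"grip": 1},
    {"tx": -0.0005,"ty": 0.0212,"tz": 0.0032,"roll": 0,"grip": 1},
    {"tx": -0.0005,"ty": 0.023,"tz": 0.0039,"roll": 0,"grip": 1},
  ],
)

```text
clock: 16.87
ee_pos: [0.5645, 0.0176, 0.1912]
orientation: [180.0, -0.0, 93.5]
contact_force: [-3.1, 0.4, -2.0]
finger_gap: 0.0189
```

```bash
sed -i 's/np.degrees(np.arctan2(-k\[2\],-k\[1\]))+90/np.degrees(np.arctan2(-k[1],-k[2]))+90/' fit.py; python3 log.py; python3 tab.py 384 2.5 12;  python3 fit.py
```

```text
clk 16.87 th 28.5 r 0.0457 u 0.0218 z 0.0402 Ftan -1.72 Frad -3.24 Fy 0.39 gap 0.0189 [0.56447895 0.01763296 0.19122145] [ 1.79996889e+02 -4.67825241e-02  9.34970152e+01] tq [0.10905682 0.96847891 0.01227169]
{"tx":0,"ty":0.0018,"tz":0.0008,"roll":0,"grip":1},{"tx":0,"ty":0.0035,"tz":0.0018,"roll":0,"grip":1},{"tx":0,"ty":0.0052,"tz":0.0027,"roll":0,"grip":1},{"tx":0,"ty":0.0069,"tz":0.0038,"roll":0,"grip":1},{"tx":0,"ty":0.0085,"tz":0.0049,"roll":0,"grip":1},{"tx":0,"ty":0.0100,"tz":0.0061,"roll":0,"grip":1},{"tx":0,"ty":0.0115,"tz":0.0074,"roll":0,"grip":1},{"tx":0,"ty":0.0130,"tz":0.0087,"roll":0,"grip":1},{"tx":0,"ty":0.0143,"tz":0.0101,"roll":0,"grip":1},{"tx":0,"ty":0.0157,"tz":0.0116,"roll":0,"grip":1},{"tx":0,"ty":0.0169,"tz":0.0131,"roll":0,"grip":1},{"tx":0,"ty":0.0181,"tz":0.0147,"roll":0,"grip":1}
centre [ 0.00189409 -0.000222  ] res mm [-0.09 -0.    0.    0.02  0.15 -0.04 -0.04 -0.    0.01  0.1   0.03  0.02
  0.07]
th [ 21.1  52.9  84.3 114.7 143.2 173.9 203.6 233.5 262.9 291.2 323.6 354.2
 386.2]
push N [3.1  1.23 1.02 2.16 3.84 4.93 6.96 7.64 8.94 8.96 7.36 4.85 1.85]
fric 0.224 A 0.177  down at 171.0 deg; resid N [ 0.08 -0.29 -0.04  0.44  0.69 -0.26 -0.14 -0.84  0.02  0.57  0.56  0.08
 -0.88]
```

Request:
send_rows(
  motion=[
    {"tx": 0,"ty": 0.0018,"tz": 0.0008,"roll": 0,"grip": 1},
    {"tx": 0,"ty": 0.0035,"tz": 0.0018,"roll": 0,"grip": 1},
    {"tx": 0,"ty": 0.0052,"tz": 0.0027,"roll": 0,"grip": 1},
    {"tx": 0,"ty": 0.0069,"tz": 0.0038,"roll": 0,"grip": 1},
    {"tx": 0,"ty": 0.0085,"tz": 0.0049,"roll": 0,"grip": 1},
    {"tx": 0,"ty": 0.01,"tz": 0.0061,"roll": 0,"grip": 1},
    {"tx": 0,"ty": 0.0115,"tz": 0.0074,"roll": 0,"grip": 1},
    {"tx": 0,"ty": 0.013,"tz": 0.0087,"roll": 0,"grip": 1},
    {"tx": 0,"ty": 0.0143,"tz": 0.0101,"roll": 0,"grip": 1},
    {"tx": 0,"ty": 0.0157,"tz": 0.0116,"roll": 0,"grip": 1},
    {"tx": 0,"ty": 0.0169,"tz": 0.0131,"roll": 0,"grip": 1},
    {"tx": 0,"ty": 0.0181,"tz": 0.0147,"roll": 0,"grip": 1},
  ],
)

```text
clock: 17.87
ee_pos: [0.5819, 0.0188, 0.1761]
orientation: [-179.9, -0.1, 93.5]
contact_force: [-6.4, 2.0, -1.8]
finger_gap: 0.0192
```

```bash
python3 log.py; python3 tab.py 414 2.5 12;  python3 fit.py|tail -2
```

```text
clk 17.87 th 57.4 r 0.0466 u 0.0392 z 0.0251 Ftan -1.86 Frad -6.27 Fy 2.03 gap 0.0192 [0.58187083 0.01884923 0.17611213] [-1.79915004e+02 -5.20645087e-02  9.35062979e+01] tq [ 0.4230873   1.24014294 -0.01250161]
{"tx":0,"ty":0.0011,"tz":0.0016,"roll":0,"grip":1},{"tx":0,"ty":0.0022,"tz":0.0033,"roll":0,"grip":1},{"tx":0,"ty":0.0031,"tz":0.0050,"roll":0,"grip":1},{"tx":0,"ty":0.0040,"tz":0.0067,"roll":0,"grip":1},{"tx":0,"ty":0.0049,"tz":0.0085,"roll":0,"grip":1},{"tx":0,"ty":0.0056,"tz":0.0103,"roll":0,"grip":1},{"tx":0,"ty":0.0063,"tz":0.0122,"roll":0,"grip":1},{"tx":0,"ty":0.0069,"tz":0.0140,"roll":0,"grip":1},{"tx":0,"ty":0.0074,"tz":0.0159,"roll":0,"grip":1},{"tx":0,"ty":0.0078,"tz":0.0179,"roll":0,"grip":1},{"tx":0,"ty":0.0081,"tz":0.0198,"roll":0,"grip":1},{"tx":0,"ty":0.0083,"tz":0.0217,"roll":0,"grip":1}
fric 0.226 A 0.174  down at 171.4 deg; resid N [-0.01 -0.39 -0.14  0.36  0.64 -0.27 -0.12 -0.8   0.05  0.58  0.54  0.02
 -0.97  0.49]
```

Request:
send_rows(
  motion=[
    {"tx": 0,"ty": 0.001,"tz": 0.0016,"roll": 0,"grip": 1},
    {"tx": 0,"ty": 0.002,"tz": 0.0033,"roll": 0,"grip": 1},
    {"tx": 0,"ty": 0.0029,"tz": 0.005,"roll": 0,"grip": 1},
    {"tx": 0,"ty": 0.0037,"tz": 0.0067,"roll": 0,"grip": 1},
    {"tx": 0,"ty": 0.0045,"tz": 0.0085,"roll": 0,"grip": 1},
    {"tx": 0,"ty": 0.0052,"tz": 0.0103,"roll": 0,"grip": 1},
    {"tx": 0,"ty": 0.0058,"tz": 0.0122,"roll": 0,"grip": 1},
    {"tx": 0,"ty": 0.0064,"tz": 0.014,"roll": 0,"grip": 1},
    {"tx": 0,"ty": 0.0069,"tz": 0.0159,"roll": 0,"grip": 1},
    {"tx": 0,"ty": 0.0073,"tz": 0.0179,"roll": 0,"grip": 1},
    {"tx": 0,"ty": 0.0076,"tz": 0.0198,"roll": 0,"grip": 1},
    {"tx": 0,"ty": 0.0078,"tz": 0.0217,"roll": 0,"grip": 1},
  ],
)

```text
clock: 18.87
ee_pos: [0.5895, 0.0194, 0.1547]
orientation: [-179.9, -0.1, 93.5]
contact_force: [-6.9, 2.4, 0.7]
finger_gap: 0.019
```

```bash
python3 log.py; python3 tab.py 446 2.5 12;  python3 fit.py|tail -2
```

```text
clk 18.87 th 85.5 r 0.0470 u 0.0468 z 0.0037 Ftan -1.18 Frad -6.63 Fy 2.37 gap 0.0190 [0.58946777 0.01938019 0.15467405] [-1.79898564e+02 -6.61772926e-02  9.35104868e+01] tq [0.38936892 1.48619625 0.00919374]
{"tx":0,"ty":0.0001,"tz":0.0020,"roll":0,"grip":1},{"tx":0,"ty":0.0001,"tz":0.0039,"roll":0,"grip":1},{"tx":0,"ty":0.0000,"tz":0.0059,"roll":0,"grip":1},{"tx":0,"ty":-0.0001,"tz":0.0078,"roll":0,"grip":1},{"tx":0,"ty":-0.0004,"tz":0.0098,"roll":0,"grip":1},{"tx":0,"ty":-0.0007,"tz":0.0117,"roll":0,"grip":1},{"tx":0,"ty":-0.0011,"tz":0.0136,"roll":0,"grip":1},{"tx":0,"ty":-0.0016,"tz":0.0155,"roll":0,"grip":1},{"tx":0,"ty":-0.0022,"tz":0.0174,"roll":0,"grip":1},{"tx":0,"ty":-0.0029,"tz":0.0193,"roll":0,"grip":1},{"tx":0,"ty":-0.0036,"tz":0.0211,"roll":0,"grip":1},{"tx":0,"ty":-0.0044,"tz":0.0229,"roll":0,"grip":1}
fric 0.226 A 0.174  down at 171.3 deg; resid N [-0.01 -0.4  -0.15  0.35  0.63 -0.27 -0.13 -0.8   0.05  0.59  0.54  0.02
 -0.97  0.48  0.06]
```

Request:
send_rows(
  motion=[
    {"tx": 0,"ty": 0,"tz": 0.002,"roll": 0,"grip": 1},
    {"tx": 0,"ty": 0,"tz": 0.0039,"roll": 0,"grip": 1},
    {"tx": 0,"ty": -0.0002,"tz": 0.0059,"roll": 0,"grip": 1},
    {"tx": 0,"ty": -0.0004,"tz": 0.0078,"roll": 0,"grip": 1},
    {"tx": 0,"ty": -0.0007,"tz": 0.0098,"roll": 0,"grip": 1},
    {"tx": 0,"ty": -0.0011,"tz": 0.0117,"roll": 0,"grip": 1},
    {"tx": 0,"ty": -0.0015,"tz": 0.0136,"roll": 0,"grip": 1},
    {"tx": 0,"ty": -0.0021,"tz": 0.0155,"roll": 0,"grip": 1},
    {"tx": 0,"ty": -0.0027,"tz": 0.0174,"roll": 0,"grip": 1},
    {"tx": 0,"ty": -0.0035,"tz": 0.0193,"roll": 0,"grip": 1},
    {"tx": 0,"ty": -0.0043,"tz": 0.0211,"roll": 0,"grip": 1},
    {"tx": 0,"ty": -0.0051,"tz": 0.0229,"roll": 0,"grip": 1},
  ],
)

```text
clock: 19.87
ee_pos: [0.5861, 0.0191, 0.133]
orientation: [179.9, -0.1, 93.5]
contact_force: [-4.4, 2.6, 3.5]
finger_gap: 0.0191
```

```bash
python3 log.py; python3 tab.py 475 2.5 12;  python3 fit.py|tail -7
```

```text
clk 19.87 th 112.5 r 0.0470 u 0.0434 z -0.0180 Ftan -1.59 Frad -5.20 Fy 2.55 gap 0.0191 [0.58607587 0.01914817 0.13304061] [ 1.79867229e+02 -7.03197907e-02  9.35130984e+01] tq [0.40700262 0.9415558  0.01526321]
{"tx":0,"ty":-0.0009,"tz":0.0018,"roll":0,"grip":1},{"tx":0,"ty":-0.0018,"tz":0.0035,"roll":0,"grip":1},{"tx":0,"ty":-0.0028,"tz":0.0052,"roll":0,"grip":1},{"tx":0,"ty":-0.0039,"tz":0.0068,"roll":0,"grip":1},{"tx":0,"ty":-0.0051,"tz":0.0084,"roll":0,"grip":1},{"tx":0,"ty":-0.0063,"tz":0.0099,"roll":0,"grip":1},{"tx":0,"ty":-0.0076,"tz":0.0114,"roll":0,"grip":1},{"tx":0,"ty":-0.0090,"tz":0.0128,"roll":0,"grip":1},{"tx":0,"ty":-0.0104,"tz":0.0142,"roll":0,"grip":1},{"tx":0,"ty":-0.0119,"tz":0.0155,"roll":0,"grip":1},{"tx":0,"ty":-0.0134,"tz":0.0167,"roll":0,"grip":1},{"tx":0,"ty":-0.0150,"tz":0.0178,"roll":0,"grip":1}
  0.06  0.08  0.07  0.14]
th [ 21.   52.9  84.3 114.7 143.2 174.  203.6 233.5 262.9 291.2 323.5 354.2
 386.1 415.8 445.  473.1]
push N [3.09 1.23 1.02 2.16 3.84 4.94 6.96 7.64 8.93 8.96 7.37 4.85 1.85 2.03
 1.24 1.53]
fric 0.226 A 0.174  down at 171.6 deg; resid N [-0.01 -0.39 -0.12  0.39  0.67 -0.24 -0.11 -0.8   0.04  0.58  0.53  0.02
 -0.96  0.5   0.09 -0.18]
```

Request:
send_rows(
  motion=[
    {"tx": 0,"ty": -0.0009,"tz": 0.0018,"roll": 0,"grip": 1},
    {"tx": 0,"ty": -0.0018,"tz": 0.0035,"roll": 0,"grip": 1},
    {"tx": 0,"ty": -0.0028,"tz": 0.0052,"roll": 0,"grip": 1},
    {"tx": 0,"ty": -0.0039,"tz": 0.0068,"roll": 0,"grip": 1},
    {"tx": 0,"ty": -0.0051,"tz": 0.0083,"roll": 0,"grip": 1},
    {"tx": 0,"ty": -0.0063,"tz": 0.0098,"roll": 0,"grip": 1},
    {"tx": 0,"ty": -0.0076,"tz": 0.0112,"roll": 0,"grip": 1},
    {"tx": 0,"ty": -0.009,"tz": 0.0126,"roll": 0,"grip": 1},
    {"tx": 0,"ty": -0.0104,"tz": 0.0139,"roll": 0,"grip": 1},
    {"tx": 0,"ty": -0.0119,"tz": 0.0152,"roll": 0,"grip": 1},
    {"tx": 0,"ty": -0.0134,"tz": 0.0164,"roll": 0,"grip": 1},
    {"tx": 0,"ty": -0.015,"tz": 0.0174,"roll": 0,"grip": 1},
  ],
)

```text
clock: 20.87
ee_pos: [0.5717, 0.0181, 0.1148]
orientation: [179.8, -0.0, 93.5]
contact_force: [3.2, 5.1, -0.0]
finger_gap: 0.0192
```

```bash
python3 log.py; python3 tab.py 505 2.5 12;  python3 fit.py|tail -7
```

```text
clk 20.87 th 141.3 r 0.0464 u 0.0291 z -0.0362 Ftan -2.72 Frad 2.22 Fy 5.08 gap 0.0192 [0.57172842 0.01807001 0.11478752] [ 1.79764004e+02 -2.69486573e-02  9.35002014e+01] tq [ 1.00041844 -0.62858724  0.07240777]
{"tx":0,"ty":-0.0016,"tz":0.0011,"roll":0,"grip":1},{"tx":0,"ty":-0.0033,"tz":0.0021,"roll":0,"grip":1},{"tx":0,"ty":-0.0050,"tz":0.0031,"roll":0,"grip":1},{"tx":0,"ty":-0.0068,"tz":0.0039,"roll":0,"grip":1},{"tx":0,"ty":-0.0086,"tz":0.0047,"roll":0,"grip":1},{"tx":0,"ty":-0.0104,"tz":0.0054,"roll":0,"grip":1},{"tx":0,"ty":-0.0123,"tz":0.0061,"roll":0,"grip":1},{"tx":0,"ty":-0.0142,"tz":0.0066,"roll":0,"grip":1},{"tx":0,"ty":-0.0161,"tz":0.0071,"roll":0,"grip":1},{"tx":0,"ty":-0.0180,"tz":0.0075,"roll":0,"grip":1},{"tx":0,"ty":-0.0199,"tz":0.0078,"roll":0,"grip":1},{"tx":0,"ty":-0.0219,"tz":0.0080,"roll":0,"grip":1}
  0.06  0.08  0.07  0.13  0.05]
th [ 21.   52.8  84.3 114.7 143.2 174.  203.6 233.5 262.9 291.2 323.5 354.2
 386.1 415.8 445.  473.1 503. ]
push N [3.09 1.23 1.02 2.16 3.84 4.94 6.96 7.64 8.93 8.96 7.37 4.85 1.85 2.03
 1.24 1.53 2.79]
fric 0.225 A 0.175  down at 172.2 deg; resid N [-0.02 -0.38 -0.09  0.44  0.73 -0.18 -0.06 -0.77  0.05  0.56  0.51 -0.01
 -0.97  0.52  0.13 -0.13 -0.31]
```

Request:
send_rows(
  motion=[
    {"tx": 0,"ty": -0.0016,"tz": 0.0011,"roll": 0,"grip": 1},
    {"tx": 0,"ty": -0.0033,"tz": 0.0021,"roll": 0,"grip": 1},
    {"tx": 0.0005,"ty": -0.005,"tz": 0.0031,"roll": 0,"grip": 1},
    {"tx": 0.0005,"ty": -0.0068,"tz": 0.0039,"roll": 0,"grip": 1},
    {"tx": 0.0005,"ty": -0.0086,"tz": 0.0047,"roll": 0,"grip": 1},
    {"tx": 0.001,"ty": -0.0104,"tz": 0.0054,"roll": 0,"grip": 1},
    {"tx": 0.001,"ty": -0.0123,"tz": 0.0061,"roll": 0,"grip": 1},
    {"tx": 0.001,"ty": -0.0142,"tz": 0.0066,"roll": 0,"grip": 1},
    {"tx": 0.001,"ty": -0.0161,"tz": 0.0071,"roll": 0,"grip": 1},
    {"tx": 0.001,"ty": -0.018,"tz": 0.0075,"roll": 0,"grip": 1},
    {"tx": 0.001,"ty": -0.0199,"tz": 0.0078,"roll": 0,"grip": 1},
    {"tx": 0.001,"ty": -0.0219,"tz": 0.008,"roll": 0,"grip": 1},
  ],
)

```text
clock: 21.87
ee_pos: [0.55, 0.0166, 0.1061]
orientation: [179.7, 0.1, 93.5]
contact_force: [5.8, 3.2, -5.5]
finger_gap: 0.0192
```

```bash
python3 log.py; python3 tab.py 534 2.5 12;  python3 fit.py|tail -7
```

```text
clk 21.87 th 170.7 r 0.0455 u 0.0073 z -0.0449 Ftan -5.06 Frad 6.41 Fy 3.18 gap 0.0192 [0.55004989 0.01655632 0.10612968] [1.79729292e+02 7.51017054e-02 9.34616511e+01] tq [ 0.67860158 -1.09302014  0.04892553]
{"tx":0,"ty":-0.0020,"tz":0.0002,"roll":0,"grip":1},{"tx":0,"ty":-0.0039,"tz":0.0002,"roll":0,"grip":1},{"tx":0,"ty":-0.0059,"tz":0.0002,"roll":0,"grip":1},{"tx":0,"ty":-0.0078,"tz":0.0001,"roll":0,"grip":1},{"tx":0,"ty":-0.0098,"tz":-0.0000,"roll":0,"grip":1},{"tx":0,"ty":-0.0117,"tz":-0.0003,"roll":0,"grip":1},{"tx":0,"ty":-0.0137,"tz":-0.0007,"roll":0,"grip":1},{"tx":0,"ty":-0.0156,"tz":-0.0011,"roll":0,"grip":1},{"tx":0,"ty":-0.0175,"tz":-0.0016,"roll":0,"grip":1},{"tx":0,"ty":-0.0194,"tz":-0.0022,"roll":0,"grip":1},{"tx":0,"ty":-0.0212,"tz":-0.0029,"roll":0,"grip":1},{"tx":0,"ty":-0.0230,"tz":-0.0036,"roll":0,"grip":1}
  0.06  0.08  0.07  0.13  0.06 -0.03]
th [ 21.   52.8  84.3 114.7 143.2 174.  203.6 233.5 262.9 291.2 323.5 354.2
 386.1 415.8 445.  473.1 503.  533.1]
push N [3.09 1.23 1.02 2.16 3.84 4.94 6.96 7.64 8.93 8.96 7.37 4.85 1.85 2.03
 1.24 1.53 2.79 5.32]
fric 0.225 A 0.175  down at 171.8 deg; resid N [-0.01 -0.37 -0.1   0.41  0.69 -0.23 -0.1  -0.8   0.03  0.56  0.51  0.01
 -0.96  0.52  0.12 -0.15 -0.34  0.22]
```

Request:
send_rows(
  motion=[
    {"tx": 0,"ty": -0.002,"tz": 0.0003,"roll": 0,"grip": 1},
    {"tx": 0,"ty": -0.0039,"tz": 0.0004,"roll": 0,"grip": 1},
    {"tx": 0,"ty": -0.0059,"tz": 0.0005,"roll": 0,"grip": 1},
    {"tx": 0,"ty": -0.0078,"tz": 0.0004,"roll": 0,"grip": 1},
    {"tx": 0,"ty": -0.0098,"tz": 0.0003,"roll": 0,"grip": 1},
    {"tx": 0,"ty": -0.0117,"tz": 0.0001,"roll": 0,"grip": 1},
    {"tx": 0,"ty": -0.0137,"tz": -0.0003,"roll": 0,"grip": 1},
    {"tx": 0,"ty": -0.0156,"tz": -0.0007,"roll": 0,"grip": 1},
  ],
)

```text
clock: 22.53
ee_pos: [0.5345, 0.0155, 0.107]
orientation: [179.7, 0.1, 93.5]
contact_force: [4.7, 3.4, -4.0]
finger_gap: 0.0191
```

```bash
python3 log.py; python3 tab.py 554 -2.5 12;  python3 fit.py|tail -7
```

```text
clk 22.53 th -169.4 r 0.0448 u -0.0082 z -0.0440 Ftan -5.52 Frad 3.04 Fy 3.41 gap 0.0191 [0.53452598 0.01545442 0.10700368] [1.79722551e+02 7.72449206e-02 9.34509724e+01] tq [ 0.54055438 -1.07331817  0.0325563 ]
{"tx":0,"ty":0.0019,"tz":0.0004,"roll":0,"grip":1},{"tx":0,"ty":0.0038,"tz":0.0008,"roll":0,"grip":1},{"tx":0,"ty":0.0058,"tz":0.0010,"roll":0,"grip":1},{"tx":0,"ty":0.0077,"tz":0.0012,"roll":0,"grip":1},{"tx":0,"ty":0.0097,"tz":0.0013,"roll":0,"grip":1},{"tx":0,"ty":0.0117,"tz":0.0013,"roll":0,"grip":1},{"tx":0,"ty":0.0136,"tz":0.0013,"roll":0,"grip":1},{"tx":0,"ty":0.0156,"tz":0.0011,"roll":0,"grip":1},{"tx":0,"ty":0.0175,"tz":0.0008,"roll":0,"grip":1},{"tx":0,"ty":0.0195,"tz":0.0005,"roll":0,"grip":1},{"tx":0,"ty":0.0214,"tz":0.0001,"roll":0,"grip":1},{"tx":0,"ty":0.0233,"tz":-0.0004,"roll":0,"grip":1}
  0.05  0.08  0.07  0.13  0.06 -0.03 -0.06]
th [ 21.   52.9  84.3 114.8 143.2 174.  203.6 233.5 262.9 291.2 323.5 354.2
 386.1 415.8 445.  473.1 503.  533.1 553.1]
push N [3.09 1.23 1.02 2.16 3.84 4.94 6.96 7.64 8.94 8.96 7.37 4.85 1.85 2.03
 1.24 1.53 2.79 5.33 5.64]
fric 0.224 A 0.173  down at 172.7 deg; resid N [-0.05 -0.4  -0.09  0.45  0.77 -0.12  0.01 -0.69  0.11  0.61  0.52 -0.02
 -1.    0.49  0.12 -0.12 -0.27  0.33 -0.67]
```

Request:
send_rows(
  motion=[
    {"tx": 0,"ty": 0.0019,"tz": 0.0004,"roll": 0,"grip": 1},
    {"tx": 0,"ty": 0.0038,"tz": 0.0008,"roll": 0,"grip": 1},
    {"tx": 0,"ty": 0.0058,"tz": 0.001,"roll": 0,"grip": 1},
    {"tx": 0,"ty": 0.0077,"tz": 0.0012,"roll": 0,"grip": 1},
    {"tx": 0,"ty": 0.0097,"tz": 0.0013,"roll": 0,"grip": 1},
    {"tx": 0,"ty": 0.0117,"tz": 0.0013,"roll": 0,"grip": 1},
    {"tx": 0,"ty": 0.0136,"tz": 0.0013,"roll": 0,"grip": 1},
    {"tx": 0,"ty": 0.0156,"tz": 0.0011,"roll": 0,"grip": 1},
    {"tx": 0,"ty": 0.0175,"tz": 0.0008,"roll": 0,"grip": 1},
    {"tx": 0,"ty": 0.0195,"tz": 0.0005,"roll": 0,"grip": 1},
    {"tx": 0,"ty": 0.0214,"tz": 0.0001,"roll": 0,"grip": 1},
    {"tx": 0,"ty": 0.0233,"tz": -0.0004,"roll": 0,"grip": 1},
  ],
)

```text
clock: 23.53
ee_pos: [0.5548, 0.0169, 0.1069]
orientation: [-179.8, 0.0, 93.5]
contact_force: [-6.1, -0.8, 1.5]
finger_gap: 0.0187
```

```bash
python3 log.py; python3 tab.py 523 -2.5 12;  python3 fit.py|tail -7
```

```text
clk 23.53 th 164.6 r 0.0457 u 0.0121 z -0.0441 Ftan 5.50 Frad -3.02 Fy -0.83 gap 0.0187 [0.5548365  0.01693221 0.10688707] [-1.79847656e+02  3.44633252e-02  9.34533002e+01] tq [-0.06144388  1.28245874  0.08289337]
{"tx":0,"ty":0.0019,"tz":-0.0006,"roll":0,"grip":1},{"tx":0,"ty":0.0037,"tz":-0.0013,"roll":0,"grip":1},{"tx":0,"ty":0.0055,"tz":-0.0021,"roll":0,"grip":1},{"tx":0,"ty":0.0073,"tz":-0.0029,"roll":0,"grip":1},{"tx":0,"ty":0.0090,"tz":-0.0039,"roll":0,"grip":1},{"tx":0,"ty":0.0107,"tz":-0.0049,"roll":0,"grip":1},{"tx":0,"ty":0.0123,"tz":-0.0059,"roll":0,"grip":1},{"tx":0,"ty":0.0139,"tz":-0.0071,"roll":0,"grip":1},{"tx":0,"ty":0.0155,"tz":-0.0083,"roll":0,"grip":1},{"tx":0,"ty":0.0170,"tz":-0.0096,"roll":0,"grip":1},{"tx":0,"ty":0.0184,"tz":-0.0109,"roll":0,"grip":1},{"tx":0,"ty":0.0198,"tz":-0.0123,"roll":0,"grip":1}
  0.06  0.08  0.07  0.13  0.06 -0.03 -0.06  0.05]
th [ 21.   52.8  84.3 114.7 143.2 174.  203.6 233.5 262.9 291.2 323.5 354.2
 386.1 415.8 445.  473.1 503.  533.1 553.1 526.9]
push N [ 3.09  1.23  1.02  2.16  3.84  4.94  6.96  7.64  8.93  8.96  7.37  4.85
  1.85  2.03  1.24  1.53  2.79  5.33  5.64 -5.62]
fric 0.224 A 0.174  down at 173.1 deg; resid N [-0.08 -0.42 -0.1   0.46  0.78 -0.11  0.02 -0.7   0.09  0.57  0.48 -0.06
 -1.03  0.47  0.11 -0.11 -0.26  0.34 -0.66 -0.22]
```

Reverse pass agrees (down ≈ 173° from handle-up). Return to about 533° and hold still.

Request:
send_rows(
  motion=[
    {"tx": 0,"ty": -0.001,"tz": 0.0003,"roll": 0,"grip": 1},
    {"tx": 0,"ty": -0.0025,"tz": 0.0006,"roll": 0,"grip": 1},
    {"tx": 0,"ty": -0.004,"tz": 0.0009,"roll": 0,"grip": 1},
    {"tx": 0,"ty": -0.0055,"tz": 0.0011,"roll": 0,"grip": 1},
    {"tx": 0,"ty": -0.0062,"tz": 0.0012,"roll": 0,"grip": 1},
    {"tx": 0,"ty": -0.0062,"tz": 0.0012,"roll": 0,"grip": 1},
    {"tx": 0,"ty": -0.0062,"tz": 0.0012,"roll": 0,"grip": 1},
    {"tx": 0,"ty": -0.0062,"tz": 0.0012,"roll": 0,"grip": 1},
    {"tx": 0,"ty": -0.0062,"tz": 0.0012,"roll": 0,"grip": 1},
    {"tx": 0,"ty": -0.0062,"tz": 0.0012,"roll": 0,"grip": 1},
  ],
)

```text
clock: 24.37
ee_pos: [0.5515, 0.0167, 0.1063]
orientation: [179.7, 0.1, 93.5]
contact_force: [5.2, -0.3, -6.7]
finger_gap: 0.0193
```

```bash
cp log.txt logm.txt; python3 log.py; python3 fit.py | head -6; cp logm.txt log.txt
python3 - <<'E'
from h import *
f=grab_frame("scene")
cv2.imwrite("pics/scene3.png",cv2.resize(f["frame"][120:270,260:420],(640,600),interpolation=2)[:,:,::-1])
f=grab_frame("top");cv2.imwrite("pics/top3.png",f["frame"][:,:,::-1])
E
```

```text
clk 24.37 th 168.9 r 0.0455 u 0.0088 z -0.0447 Ftan -3.79 Frad 7.57 Fy -0.31 gap 0.0193 [0.5515049  0.01674258 0.10633598] [1.79746171e+02 6.16935226e-02 9.34617096e+01] tq [-0.13636584 -1.10705441  0.08475172]
centre [ 0.00194342 -0.00022266] res mm [-0.11 -0.04 -0.05 -0.02  0.12 -0.04 -0.02  0.04  0.06  0.15  0.06  0.03
  0.05  0.08  0.07  0.13  0.06 -0.03 -0.06  0.06 -0.03]
th [ 21.   52.9  84.3 114.7 143.2 174.  203.6 233.5 262.9 291.2 323.5 354.2
 386.1 415.8 445.  473.1 503.  533.1 553.1 526.9 531.2]
push N [ 3.09  1.23  1.02  2.16  3.84  4.94  6.96  7.64  8.94  8.96  7.37  4.85
  1.85  2.03  1.24  1.53  2.79  5.33  5.64 -5.62  4.1 ]
```

View pics/scene3.png

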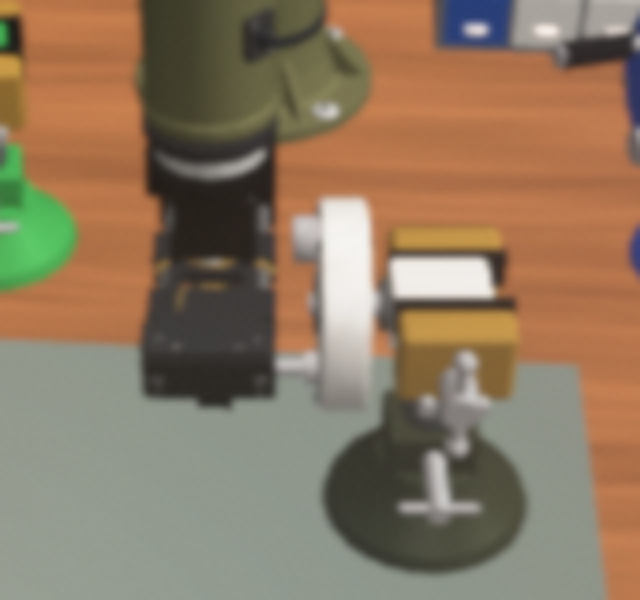

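View pics/top3.png

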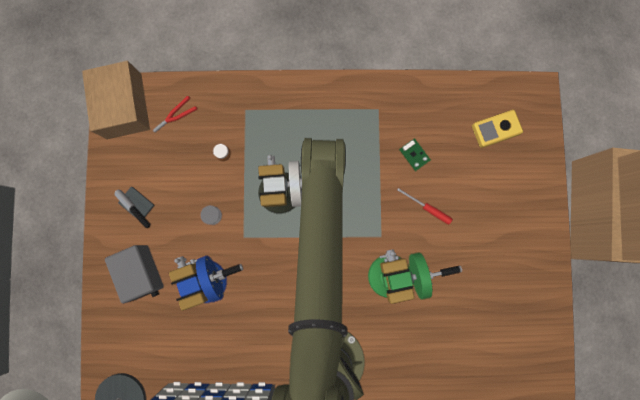

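The images show the handle at the bottom, still gripped at scene crop (210,380), with the stud up at (305,235). In the top view the pot (221,152), spool (211,215), board (414,154) and screwdriver (425,205) are where they were. One last check that nothing is moving.

Request:
send_rows(
  motion=[
    {"tx": 0,"ty": -0.0002,"tz": -0.0003,"roll": 0,"grip": 1},
    {"tx": 0,"ty": -0.0002,"tz": -0.0003,"roll": 0,"grip": 1},
    {"tx": 0,"ty": -0.0002,"tz": -0.0003,"roll": 0,"grip": 1},
    {"tx": 0,"ty": -0.0002,"tz": -0.0003,"roll": 0,"grip": 1},
    {"tx": 0,"ty": -0.0002,"tz": -0.0003,"roll": 0,"grip": 1},
    {"tx": 0,"ty": -0.0002,"tz": -0.0003,"roll": 0,"grip": 1},
    {"tx": 0,"ty": -0.0002,"tz": -0.0003,"roll": 0,"grip": 1},
    {"tx": 0,"ty": -0.0002,"tz": -0.0003,"roll": 0,"grip": 1},
  ],
)

```text
clock: 25.13
ee_pos: [0.551, 0.0167, 0.1063]
orientation: [179.8, 0.1, 93.5]
contact_force: [5.4, 0.6, -8.7]
finger_gap: 0.0188
```

```bash
python3 log.py; python3 fit.py | sed -n 3,6p; python3 - <<'E'
from h import *
print(np.abs(sensors.observe()["qd"]).max()); print(close_job())
E
```

```text
clk 25.13 th 169.4 r 0.0455 u 0.0083 z -0.0447 Ftan -3.72 Frad 9.50 Fy 0.65 gap 0.0188 [0.55104899 0.01666595 0.10630088] [1.79776800e+02 6.81045095e-02 9.34579215e+01] tq [-0.19165107 -1.11776887  0.04799934]
th [ 21.   52.9  84.3 114.8 143.2 174.  203.6 233.5 262.9 291.1 323.5 354.2
 386.1 415.8 445.  473.1 503.  533.1 553.1 526.9 531.8]
push N [ 3.09  1.23  1.02  2.16  3.84  4.94  6.96  7.64  8.94  8.96  7.37  4.85
  1.85  2.03  1.24  1.53  2.79  5.33  5.64 -5.62  4.11]
0.10363680504610745
the job is handed in; nothing more can be done
None
```

I turned the drum by its handle through about 1.5 turns clockwise, found where it pulls, and left its heavy side hanging down with the handle still gripped. I handed the job in at 25 s.

- **Finding the heavy side:** the force readings fit a weight of about 0.174 N m, inside the stated 0.16 to 0.19. They put the heavy side straight down with the handle about 173° clockwise from straight up. A short reverse pass agreed with this.
- **Final state:** the handle rests at about 172° (531.8° counted), within a couple of degrees of that. The joints were still apart from noise (0.1°/s at most), and the fingers were closed on the sleeve with an 18.8 mm opening. The last top view showed the four bystanders where they were.
- **Less tidy:** the fitted friction came out at about 0.225 N m instead of 0.205, and single force readings scattered by up to 1 N around the fit. I judge the heavy-side angle good to about 5°. A steady sideways push of about 9 N on the handle towards or from the axle remained at the end.

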